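# Set the new rate on the counter's thumbwheel display

## Task

The new deposit rate is 2.75: take the little three-wheel rate display from between the coin tray and the banknote brick, roll its thumbwheels until its windows read 2 7 5 from left to right as the customer sees them, each figure centred in its window, and leave it standing in the middle of the free bay of the display rail, facing the customers (away from you). Do not tip the display over, and leave everything else on the desk where it is.

Things in the scene. Friction and masses are not known exactly. Their poses are not given: they have to be found in the camera images.
- rate_mid (a point): Rate display: loose grey block, 61 mm deep (x), 66 wide (y), 53 tall, 59 to the tops of its rims; 0.34 to 0.49 kg. The point is its centre, 29.5 mm above its underside. +x: front, with the sloping face and three windows; z up. Front vertical to 31 mm height, then slopes back at 45 degrees; ends and back vertical. Starts upright, facing the teller, ends 5 to 15 mm from coin tray and note brick.
- rate_windows (a point): centre of the display's middle window, on the sloping front: 15.6 mm to +x and 3.5 mm to -y of the display's centre, 46.6 mm above its underside; axes as the display's. Each window has its wheel's rim just to its right (+y). The three rims stand 6 mm proud of the display's top; a flat fingertip laid on a rim's top and drawn along the display's x rolls it.
- wheel_left (a joint): Left (first) thumbwheel (left-right as customer sees it). Rad, endless: figure d is centred in its window at 0.6283 d (0 to 9), so 2 at 1.257 (or a turn more or less). Grows, as does the figure, as the rim's TOP moves to the display's front (+x). Rubber rim 56 mm across, 6 mm wide, centre at display y -13.5 mm, axle along y 31 mm above the underside. About 0.7 N at the rim turns it; no clicks, it stays where left.
- wheel_mid (a joint): Middle thumbwheel (left-right as customer sees it). Rad, endless: figure d is centred in its window at 0.6283 d (0 to 9), so 7 at 4.398 (or a turn more or less). Grows, as does the figure, as the rim's TOP moves to the display's front (+x). Rubber rim 56 mm across, 6 mm wide, centre at display y +6.5 mm, axle along y 31 mm above the underside. About 0.7 N at the rim turns it; no clicks, it stays where left.
- wheel_right (a joint): Right (third) thumbwheel (left-right as customer sees it). Rad, endless: figure d is centred in its window at 0.6283 d (0 to 9), so 5 at 3.142 (or a turn more or less). Grows, as does the figure, as the rim's TOP moves to the display's front (+x). Rubber rim 56 mm across, 6 mm wide, centre at display y +26.5 mm, axle along y 31 mm above the underside. About 0.7 N at the rim turns it; no clicks, it stays where left.
- bay (a point): middle of the free bay of the display rail, a fixed aluminium channel 290 mm long on the desk. Point on the channel's floor, 4 mm above the desk. +x to the customers, away from the robot; y along the channel. Inside width 70 mm (x -35 to 35); walls 3 mm thick: back rest (-x) 40 mm high above the desk, lip (+x) 14 mm. Calendar and card holder stand in it about 110 mm either side of the point.
- coin_tray: steel coin tray with paper coin rolls, fixed: 150 (x) x 110 (y) mm, 50 mm high with its rolls; origin under its centre. It stands beside one end of the rate display at the start (the display on its -y side).
- note_brick_mid (a point): strapped brick of banknotes, 150 (x) x 75 (y) x 60 mm high, 0.95 kg; the point is its centre. Leave alone.
- calendar_mid (a point): tent calendar standing in the rail, 56 (x) x 58 (y) x 82 mm high; the point is 40 mm above its underside. Leave alone.
- card_holder_mid (a point): card holder standing in the rail, 48 (x) x 62 (y) x 65 mm high; the point is its centre. Leave alone.
- stamp_mid (a point): rubber stamp with a turned wooden handle, upright, 42 mm across, 76 mm high; the point is its centre. Leave alone.
- tape_dispenser_mid (a point): tape dispenser, 52 (x) x 110 (y) x 58 mm high; the point is 29 mm above its underside. Leave alone.
- sponge_cup_mid (a point): round finger-sponge cup, 80 mm across, 30 mm high; the point is its centre. Leave alone.
- coin_stack_a_mid (a point): stack of coins, 25 mm across, 38 mm high; the point is its centre. Leave alone.
- coin_stack_b_mid (a point): stack of coins, 25 mm across, 27 mm high; the point is its centre. Leave alone.
Mind the look-alikes: they are no part of the job. What is shaped like the part that bears rate_mid but purple or red is not meant.

How it is judged:
By the outcome, as a careful person would: the job done as asked, in the order asked, and still so for the second after the job is handed in, with the robot touching nothing.
It also fails if it takes over 72 s, if anything falls off the work surface, if the arm or the gripper's body presses on something with over 40 N, if the wrist force passes 120 N, or if a joint passes its speed limit or range.

## Robot

A 6-joint arm with a two-finger parallel gripper is mounted at the origin on the work surface. World frame = base frame: x ahead of the robot, y to its left, z up, the work surface at z = 0. Lengths are in mm, angles in rad, forces in N, time in s.
With the tool pointing down it reaches from about 350 to 875 mm from the base axis. Payload 4.2 kg.
Tool frame: the origin (TCP) lies midway between the tips of the shut fingers; the grasp point (between the pads) lies 19 mm behind it (arm.grip_point_offset is the distance from the TCP to the grasp point, in mm); z points along the fingers, x is the direction in which the jaws open and shut, and the axes are right-handed (so a half turn about z gives the same grasp; the last joint's range is limited). The gripper opens to 85 mm and grips with 20 to 120 N. Pads are 22 mm wide; open, the fingers measure 114 mm over their backs; the gripper's body (76 mm by 85 mm) begins 54 mm behind the grasp point. The pads swing forward as they close: fully open they stand 13 mm farther back than shut.
Start: joints at [-1, 0.385, 0.008, 0, -1.194, -0.259], TCP at [191.748, -594.838, 231.312] pointing down, gripper open.
Joint ranges: [-3.14, 3.14], [-1.21, 2.06], [-1.07, 1.41], [-3.16, 2.05], [-2.99, -0.16], [-3.1, 3.1]. Speed limits (rad/s): [2.79, 2.79, 3.14, 3.14, 3.14, 3.14].

## Interface

Orientations are given as a unit quaternion [x, y, z, w].
In Python, from bench import arm gives the robot as it stands.
- The arm moves only by the tool move_arm, never from a script. Its argument "targets" is a list of rows, each a list of 7 numbers: the shift along the tool's x, y, z in cm, then the turn, a rotation vector about the tool's x, y, z in degrees, then the closure in counts, from 0 (fully open) to 255 (shut). In form: [[x, y, z, wx, wy, wz, grip], ...]. A call has 1 to 20 rows; each row is the pose to reach, as a shift and turn from the pose commanded when the call began, along the tool's axes at that moment; what a row does not reach only later rows make up. A row lasts 1/8 s, in which the tool goes at most 62.5 mm and 10.7 degrees, less where a joint would pass 70% of its speed; a pose out of reach is approached as far as the arm can. A call with a gripper value outside its range is refused whole. The fingers move at their own pace and stop on an object; the grip force is fixed at half the most. Time passes only in rows, so rows that repeat a pose let the fingers close. It gives the time, the measured TCP pose, the force and the opening at its end, in the units of the state.
- arm.read_state(): the state, without advancing time (a new reading comes with each control period).
- arm.get_image(name): name is "scene" or "top" or "wrist"; returns (picture, depth): 400x640x3 uint8, blue, green, red; 400x640 float32, mm along the optical axis (not along the pixel's ray), 0 where there is no reading.
- arm.camera_params(name): a dict with "mtx" (3x3 intrinsics, pixels), "world_to_cam" (4x4, takes a point from world to camera coordinates); the wrist camera has in their place "mount" (4x4, takes a point from camera to tool coordinates, whose origin is the TCP and whose axes are the tool frame's). Camera axes: x right, y down, z forward; pixel columns grow to the right and rows downward; lengths in mm; the calibration is good to about 2 mm. A picture is of the moment at which its call begins: read the wrist's pose just before it. camera_params takes no time and is no camera call.
- arm.job_done(): hands the job in, once; it reports no verdict.
Trained networks look in the newest picture that a camera, given by its name, has taken for a name from the list of things; names that differ only in an ending like _2 or _b are one class to them, and where a whole thing is asked for, a point or a joint stands for the part that bears it (a point fixed in the world has none). Each returns a list of dicts, best first, with "score" (0 to 1); they miss things now and then, are a little off and sometimes report something else, mostly with a low value. They report only what shows in the picture. A call takes as long as a camera call. They do not tell look-alikes from the thing itself.
- arm.search_frame(thing, camera): "bbox" ([left, top, right, bottom] in pixels, round what is visible of it).
- arm.tip_of(thing, camera): "uv" ([column, row] in pixels: a listed point, or the origin of a listed thing).
The state is a dict: "clock": time; "joints": joint angles; "joint_vel": joint speeds; "joint_efforts": joint torques, N m; "position": TCP position; "ee_rot": TCP orientation; "contact_force": force on the tool from outside, world axes, zero at the start; "wrist_torque": the same for the moment, N m; "gripper_width": finger opening in mm.
Only numpy, scipy, OpenCV 4.12 (cv2) and the standard library are available. Lean on these libraries where they do the work, as an engineer would, in place of code of your own. Each camera call takes 0.05 s, during which the arm holds its last target.

## Working session

There is one attempt and no reset: what is moved stays moved. The work goes in short steps, Python scripts to look and compute and a tool call to move; the robot and the scene stay as the last step left them, time stands still between calls to the robot, and variables do not carry over. Pictures are saved under pics/ and viewed, and the job is handed in when it is done.

Besides the shell and the picture viewer there is one more tool, called after ">>>" as name(argument=value, ...) on one line, values as JSON. move_arm: Moves the arm, as the interface text tells. Its arguments: {"type":"object","properties":{"targets":{"type":"array","items":{"type":"array","items":{"type":"number"}}}},"required":["targets"]}

```bash
ls; mkdir -p pics; python3 - <<'E'
from bench import arm
import cv2
print(arm.read_state())
for n in("scene","top","wrist"):
    im,d=arm.get_image(n); cv2.imwrite(f"pics/{n}0.png",im)
    print(n,arm.camera_params(n))
print(arm.read_state()['clock'])
E
```

```text
pics
{'clock': 0.0, 'joints': array([-1.00043763e+00,  3.85554925e-01,  6.66666230e-03, -5.00086778e-04,
       -1.19397472e+00, -2.58621444e-01]), 'joint_vel': array([ 0.00080812, -0.0010595 ,  0.00049803,  0.00097706,  0.00046744,
        0.00103913]), 'joint_efforts': array([-5.17508142e-04, -3.92292631e+01,  1.88399756e+01,  4.18610528e+00,
       -4.60855590e-03, -3.45145693e-06]), 'position': array([ 191.56094596, -594.33154436,  230.23836892]), 'ee_rot': array([ 5.88838779e-01,  8.08249820e-01,  5.91142801e-04, -8.78821657e-04]), 'contact_force': array([ 0.50712425, -0.64471903, -0.02402643]), 'wrist_torque': array([-0.0434829 ,  0.038575  ,  0.05175655]), 'gripper_width': 85.3481041772533}
scene {'mtx': array([[518.91189452,   0.        , 311.30650878],
       [  0.        , 518.91189452, 202.39713905],
       [  0.        ,   0.        ,   1.        ]]), 'world_to_cam': array([[-7.78696916e-01,  6.27247287e-01, -1.38547449e-02,
         4.00096825e+02],
       [ 4.47927242e-01,  5.40346175e-01, -7.12311166e-01,
        -1.79870912e+02],
       [-4.39308888e-01, -5.60880425e-
[... 483 characters left out ...]
2],
       [ 8.56309500e-02,  7.78972266e-03, -9.96296472e-01,
         1.17968445e+03],
       [ 0.00000000e+00,  0.00000000e+00,  0.00000000e+00,
         1.00000000e+00]])}
wrist {'mtx': array([[307.8592727 ,   0.        , 323.87678482],
       [  0.        , 307.8592727 , 199.39075339],
       [  0.        ,   0.        ,   1.        ]]), 'mount': array([[ 9.99999623e-01,  8.50041535e-04, -1.78006445e-04,
        -9.60609239e-01],
       [-7.68025049e-04,  9.61246348e-01,  2.75689803e-01,
        -6.98613769e+01],
       [ 4.05455829e-04, -2.75689563e-01,  9.61246639e-01,
        -1.42274769e+02],
       [ 0.00000000e+00,  0.00000000e+00,  0.00000000e+00,
         1.00000000e+00]])}
0.15
```

View pics/scene0.png

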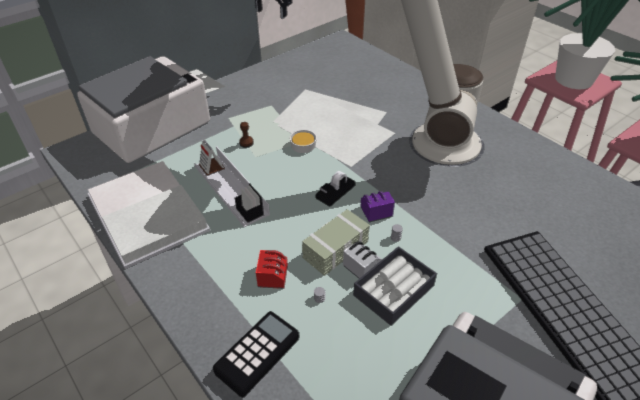

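View pics/top0.png

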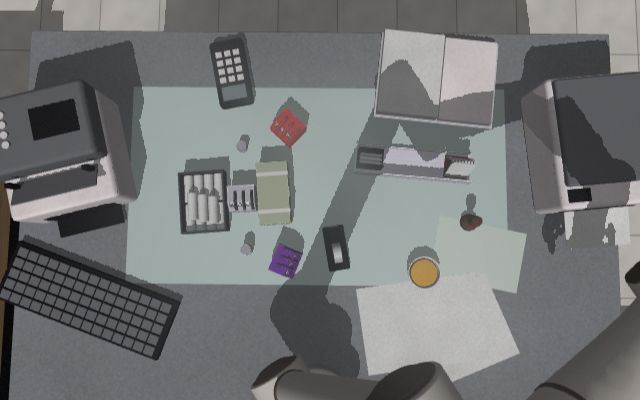

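View pics/wrist0.png

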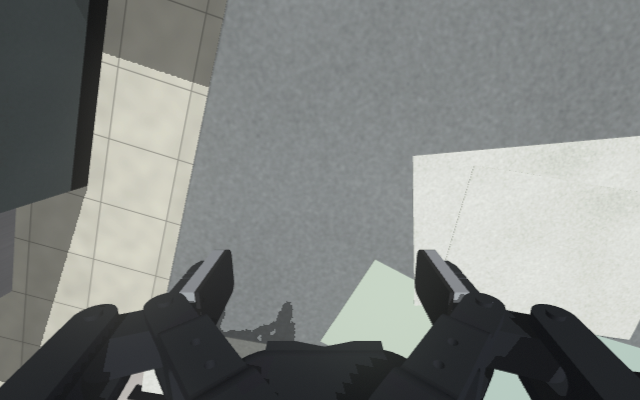

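```bash
cat > h.py <<'E'
from bench import arm
import numpy as np, cv2
from scipy.spatial.transform import Rotation as R
def ray(cam,uv,st=None):
    p=arm.camera_params(cam); K=p['mtx']
    d=np.linalg.inv(K)@np.array([uv[0],uv[1],1.])
    if cam=='wrist':
        T=np.eye(4);T[:3,:3]=R.from_quat(st['ee_rot']).as_matrix();T[:3,3]=st['position'];M=T@p['mount']
    else: M=np.linalg.inv(p['world_to_cam'])
    return M[:3,3],M[:3,:3]@d
def at_z(cam,uv,z,st=None):
    o,d=ray(cam,uv,st); return o+d*(z-o[2])/d[2]
def proj(cam,P,st=None):
    p=arm.camera_params(cam); K=p['mtx']
    if cam=='wrist':
        T=np.eye(4);T[:3,:3]=R.from_quat(st['ee_rot']).as_matrix();T[:3,3]=st['position'];W=np.linalg.inv(T@p['mount'])
    else: W=p['world_to_cam']
    q=K@(W@np.append(P,1))[:3]; return q[:2]/q[2]
def to_tool(st,P,Rt):  # shift (tool axes, cm) and rotvec deg to reach TCP P, rotation Rt
    R0=R.from_quat(st['ee_rot']); 
    return R0.inv().apply(np.array(P)-st['position'])/10, (R0.inv()*Rt).as_rotvec(degrees=True)
E
python3 - <<'E'
from h import *
im,d=arm.get_image('top')
for t,z in [('rate_mid',29.5),('rate_windows',46.6),('bay',4),('coin_tray',0),('note_brick_mid',30),('calendar_mid',44),('card_holder_mid',36)]:
    for r in arm.tip_of(t,'top')[:3]: print(t,round(r['score'],2),np.round(r['uv'],1),np.round(at_z('top',r['uv'],z),1))
cv2.imwrite('pics/topz.png',cv2.resize(im[80:280,160:500],None,fx=2.3,fy=2.3,interpolation=cv2.INTER_CUBIC))
print(arm.read_state()['clock'])
E
```

```text
rate_mid 0.88 [285.5 260.1] [360.2  75.3  29.5]
rate_mid 0.85 [289.8 126.1] [690.7  69.7  29.5]
rate_mid 0.76 [242.9 197.7] [511.2 182.1  29.5]
rate_windows 0.93 [237.7 202.7] [497.4 191.7  46.6]
rate_windows 0.61 [279.3 129.1] [678.9  94.1  46.6]
rate_windows 0.57 [290.  262.7] [354.8  63.2  46.6]
bay 0.81 [412.5 164.4] [ 601.6 -238.6    4. ]
coin_tray 0.97 [204.6 203.1] [499.4 282.8   0. ]
note_brick_mid 0.92 [274.4 189.7] [531.6 105.1  30. ]
note_brick_mid 0.67 [338.  245.2] [397.5 -51.7  30. ]
calendar_mid 0.65 [460.3 166. ] [ 592.  -346.9   44. ]
card_holder_mid 0.71 [368.9 152.7] [ 624.3 -125.9   36. ]
0.55
```

View pics/topz.png

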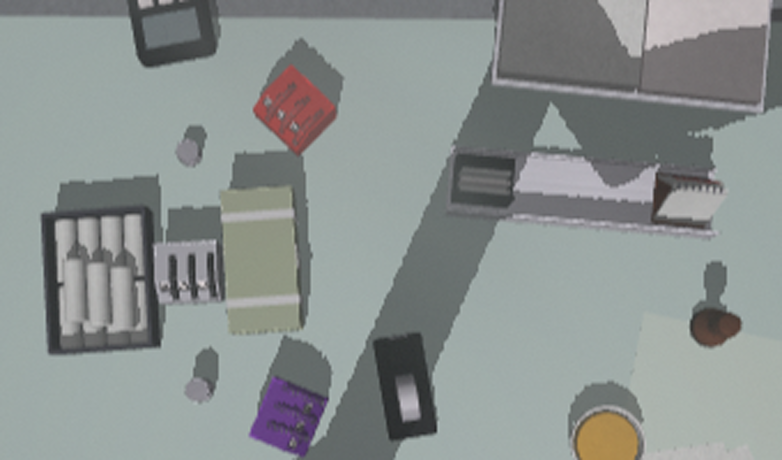

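```bash
cat >> h.py <<'E'
def yawR(deg): # tool down, tool x at world yaw
    c,s=np.cos(np.radians(deg)),np.sin(np.radians(deg))
    return R.from_matrix(np.array([[c,s,0],[s,-c,0],[0,0,-1]]))
def go(P,yaw,st=None):
    st=st or arm.read_state()
    a,b=to_tool(st,P,yawR(yaw)); print('t=%.2f'%st['clock'],'shift cm',np.round(a,2),'rot',np.round(b,1))
E
python3 -c "
from h import *
go([500,182,160],90)"
```

```text
t=0.55 shift cm [64.48 53.17  7.13] rot [ 0.  -0.  17.9]
```

>>> move_arm(targets=[[32.2,26.6,3.5,0,0,9,0],[64.5,53.2,7.1,0,0,17.9,0],[64.5,53.2,7.1,0,0,17.9,0],[64.5,53.2,7.1,0,0,17.9,0],[64.5,53.2,7.1,0,0,17.9,0],[64.5,53.2,7.1,0,0,17.9,0],[64.5,53.2,7.1,0,0,17.9,0],[64.5,53.2,7.1,0,0,17.9,0],[64.5,53.2,7.1,0,0,17.9,0],[64.5,53.2,7.1,0,0,17.9,0],[64.5,53.2,7.1,0,0,17.9,0],[64.5,53.2,7.1,0,0,17.9,0],[64.5,53.2,7.1,0,0,17.9,0],[64.5,53.2,7.1,0,0,17.9,0],[64.5,53.2,7.1,0,0,17.9,0],[64.5,53.2,7.1,0,0,17.9,0]])

```text
clock: 2.55
position: [499.6, 181.2, 160.3]
ee_rot: [0.708, 0.707, -0.0, -0.0]
contact_force: [0.8, -0.1, 1.4]
gripper_width: 85.7
```

```bash
python3 - <<'E'
from h import *
st=arm.read_state();print(st['clock'],st['position'],st['joints'])
im,d=arm.get_image('wrist');cv2.imwrite('pics/w1.png',im)
np.save('d1.npy',d)
for t,z in [('rate_mid',29.5),('rate_windows',46.6),('coin_tray',0),('note_brick_mid',30)]:
    for r in arm.tip_of(t,'wrist')[:3]: print(t,round(r['score'],2),np.round(r['uv'],1),np.round(at_z('wrist',r['uv'],z,st),1))
E
```

```text
2.55 [499.60607045 181.18237373 160.26555575] [ 6.53209473e-01  2.92331113e-01 -3.23187084e-01 -2.21798955e-04
 -9.56275565e-01 -2.22534286e+00]
rate_mid 0.88 [226.7 360.8] [690.5  74.5  29.5]
rate_mid 0.79 [326.8 204.3] [513.  182.9  29.5]
rate_mid 0.67 [188.9  16. ] [357.8  73.8  29.5]
rate_windows 0.83 [333. 192.] [496.8 188.   46.6]
rate_windows 0.8 [232.8 365.1] [679.6  86.9  46.6]
coin_tray 0.92 [421.4 185.7] [502.4 278.6   0. ]
note_brick_mid 0.98 [244.5 218.2] [526.4 105.7  30. ]
```

View pics/w1.png

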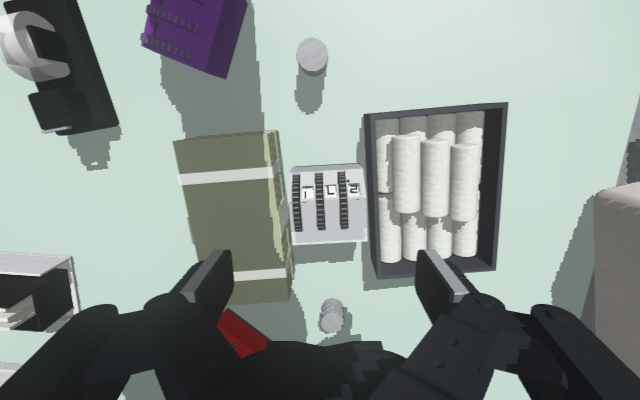

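```bash
python3 - <<'E'
import cv2
im=cv2.imread('pics/w1.png')[150:260,270:385]
cv2.imwrite('pics/w1z.png',cv2.rotate(cv2.resize(im,None,fx=5.4,fy=5.4,interpolation=cv2.INTER_CUBIC),cv2.ROTATE_180))
E
```

```text
(no output)
```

View pics/w1z.png

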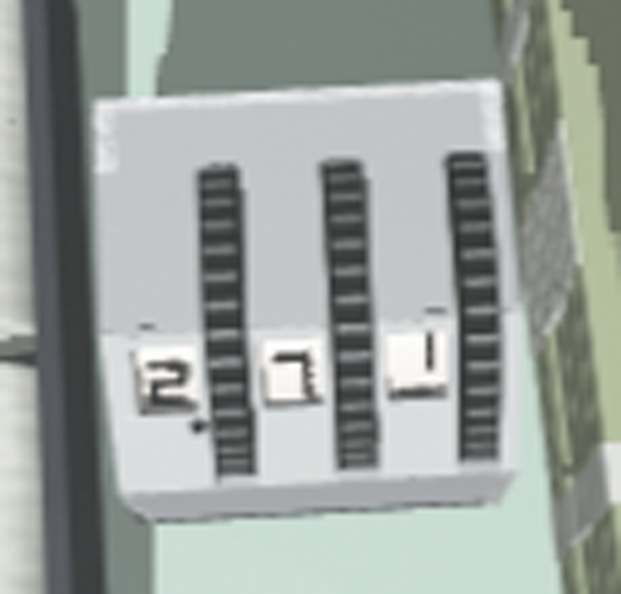

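```bash
python3 - <<'E'
from h import *
st=arm.read_state()
f=lambda u,v:(385-u/5.4-.5,260-v/5.4-.5)
for u,v,z in [(97,102,53),(502,82,53),(127,495,31),(515,471,31)]:
    print(np.round(at_z('wrist',f(u,v),z,st),1))
E
```

```text
[540.1 217.9  53. ]
[543.5 151.8  53. ]
[479.4 213.6  31. ]
[483.3 149.3  31. ]
```

```bash
python3 -c "
from h import *
go([511.6,183.1,90],183);go([511.6,183.1,0],183)"
```

```text
t=2.80 shift cm [0.18 1.15 7.08] rot [  0.    0.  -93.1]
t=2.80 shift cm [ 0.18  1.14 16.08] rot [  0.    0.  -93.1]
```

>>> move_arm(targets=[[0.18,1.15,6,0,0,-93.1,0],[0.18,1.15,7,0,0,-93.1,0],[0.18,1.15,7,0,0,-93.1,0],[0.18,1.15,7,0,0,-93.1,0],[0.18,1.15,7,0,0,-93.1,0],[0.18,1.15,7,0,0,-93.1,0],[0.18,1.15,7,0,0,-93.1,0],[0.18,1.15,7,0,0,-93.1,0],[0.18,1.15,8,0,0,-93.1,0],[0.18,1.15,9,0,0,-93.1,0],[0.18,1.15,12,0,0,-93.1,0],[0.18,1.15,15,0,0,-93.1,0],[0.18,1.15,16,0,0,-93.1,0],[0.18,1.15,16,0,0,-93.1,0]])

```text
clock: 4.55
position: [511.7, 183.8, -0.0]
ee_rot: [-0.026, 1.0, -0.0, -0.0]
contact_force: [0.1, 0.5, 0.2]
gripper_width: 85.5
```

```bash
python3 - <<'E'
from h import *
st=arm.read_state();print(st['position'],st['joints'])
im,d=arm.get_image('wrist');cv2.imwrite('pics/w2.png',im)
E
```

```text
[ 5.11657692e+02  1.83785450e+02 -4.10695262e-02] [ 6.43272245e-01  5.29465642e-01 -4.51450489e-01  2.85373196e-04
 -5.91056771e-01 -5.90916471e-01]
```

View pics/w2.png

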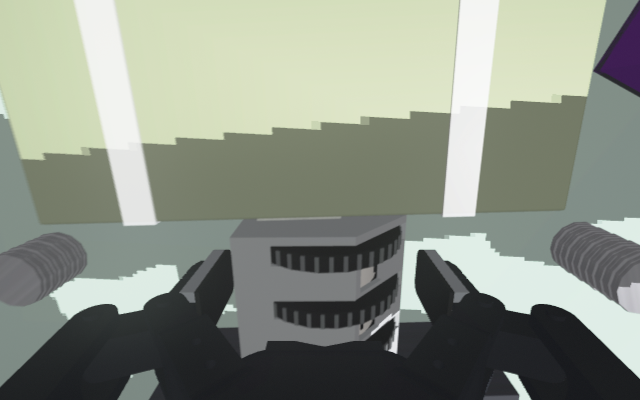

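>>> move_arm(targets=[[0,0,0,0,0,0,255],[0,0,0,0,0,0,255],[0,0,0,0,0,0,255],[0,0,0,0,0,0,255]])

```text
clock: 5.1
position: [512.2, 184.5, 1.7]
ee_rot: [-0.027, 1.0, 0.0, 0.001]
contact_force: [-2.1, 0.4, 6.6]
gripper_width: 59.9
```

>>> move_arm(targets=[[0,0,-2,0,0,0,255],[0,0,-5,0,0,0,255],[0,0,-9,0,0,0,255]])

```text
clock: 5.48
position: [510.2, 183.2, 89.6]
ee_rot: [-0.026, 1.0, -0.001, -0.002]
contact_force: [1.4, -0.2, -3.4]
gripper_width: 60.2
```

```bash
python3 - <<'E'
from h import *
im,d=arm.get_image('top');cv2.imwrite('pics/t3.png',im[80:300,150:500])
im,d=arm.get_image('scene');cv2.imwrite('pics/s3.png',cv2.resize(im[130:330,220:480],None,fx=3,fy=3))
E
```

```text
(no output)
```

View pics/s3.png

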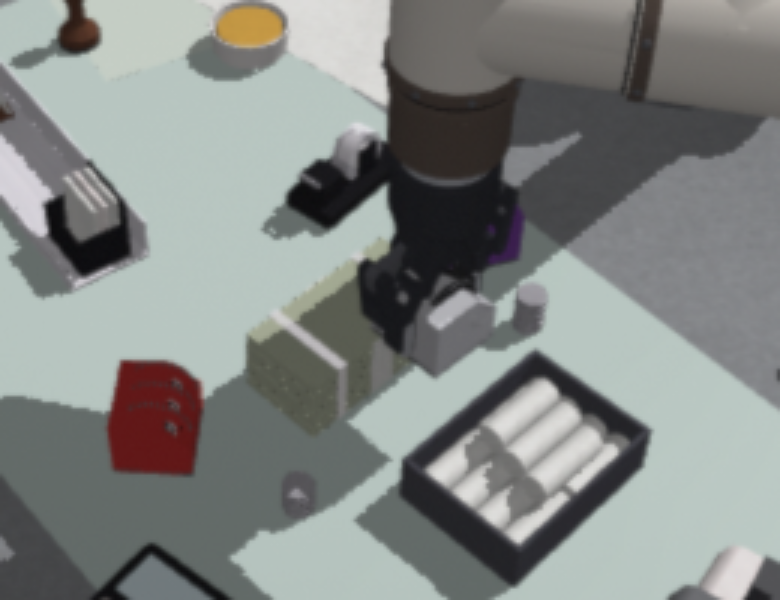

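>>> move_arm(targets=[[-0.4,-5,0,0,0,1,255],[-1,-11,0,0,0,3,255],[-1.5,-16,0,0,0,3,255],[-1.76,-19.9,0,0,0,3,255],[-1.76,-19.9,2,0,0,3,255],[-1.76,-19.9,5,0,0,3,255],[-1.76,-19.9,7.5,0,0,3,255],[-1.76,-19.9,8.6,0,0,3,255],[-1.76,-19.9,8.8,0,0,3,255]])

```text
clock: 6.7
position: [539.2, -13.8, 1.5]
ee_rot: [-0.001, 1.0, -0.0, -0.001]
contact_force: [-2.9, 1.0, 2.8]
gripper_width: 60.0
```

>>> move_arm(targets=[[0,0,0,0,0,0,0],[0,0,0,0,0,0,0],[0,0,-1,0,0,0,0],[0,0,-6,0,0,0,0],[0,0,-11,0,0,0,0],[0,-1,-11,0,0,90,100],[0,-1,-11,0,0,90,255],[0,-1,-11,0,0,90,255],[0,-1,-11,0,0,90,255],[0,-1,-11,0,0,90,255],[0,-1,-11,0,0,90,255],[0,-1,-11,0,0,90,255],[0,-1,-11,0,0,90,255],[0,-1,-11,0,0,90,255],[0,-1,-11,0,0,90,255]])

```text
clock: 8.57
position: [540.3, -23.7, 113.4]
ee_rot: [0.706, 0.708, 0.001, 0.001]
contact_force: [0.6, 0.8, 0.3]
gripper_width: 0.2
```

```bash
python3 - <<'E'
from h import *
st=arm.read_state();print(st['position'],st['joints'],st['contact_force'])
im,d=arm.get_image('wrist');cv2.imwrite('pics/w4.png',im)
for t,z in [('rate_mid',29.5),('rate_windows',46.6)]:
    for r in arm.tip_of(t,'wrist')[:3]: print(t,round(r['score'],2),np.round(r['uv'],1),np.round(at_z('wrist',r['uv'],z,st),1))
E
```

```text
[540.2690058  -23.66716763 113.40589794] [ 2.56258692e-01  3.60023447e-01 -3.60188313e-01  1.46050877e-04
 -8.48745387e-01 -1.82502508e+00] [0.59855087 0.78227962 0.30664125]
rate_mid 0.76 [336.6 204.7] [540.  -14.8  29.5]
rate_windows 0.87 [345.5 191.1] [524.7  -9.4  46.6]
```

View pics/w4.png

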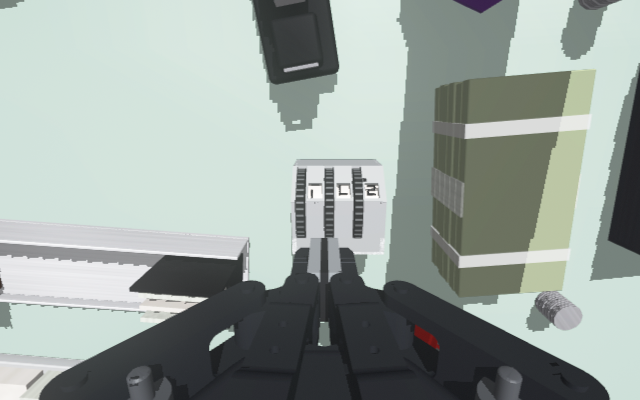

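```bash
cat >> h.py <<'E'
def zoom(im,c,h,name,f=6):
    x,y=c; z=im[y-h:y+h,x-h:x+h]
    z=cv2.rotate(cv2.resize(z,None,fx=f,fy=f,interpolation=cv2.INTER_CUBIC),cv2.ROTATE_180); cv2.imwrite(name,z)
E
python3 - <<'E'
from h import *
zoom(cv2.imread('pics/w4.png'),(338,200),48,'pics/w4z.png')
E
```

```text
(no output)
```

View pics/w4z.png

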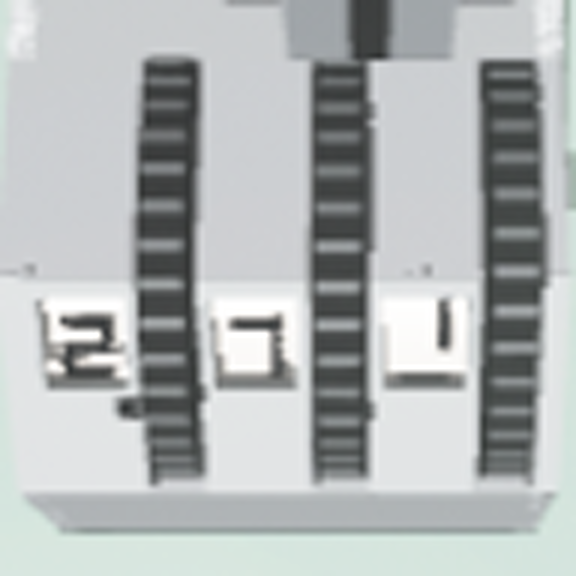

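>>> move_arm(targets=[[-1.73,0.87,2.4,0,0,0,255],[-1.73,0.87,4.7,0,0,0,255],[-1.73,0.87,5.0,0,0,0,255]])

```text
clock: 9.1
position: [547.5, -41.4, 60.9]
ee_rot: [0.707, 0.708, -0.001, -0.001]
contact_force: [0.1, -0.3, -0.2]
gripper_width: 0.0
```

```bash
python3 - <<'E'
from h import *
st=arm.read_state();print(st['position'],st['contact_force'])
im,d=arm.get_image('wrist');cv2.imwrite('pics/w5.png',im)
c=proj('wrist',np.array([524,-14,47]),st).astype(int);print(c)
zoom(im,tuple(c),45,'pics/w5z.png',8)
E
```

```text
[547.54992526 -41.36349596  60.94902384] [ 0.05102032 -0.27317843 -0.2057026 ]
[377 201]
```

View pics/w5z.png

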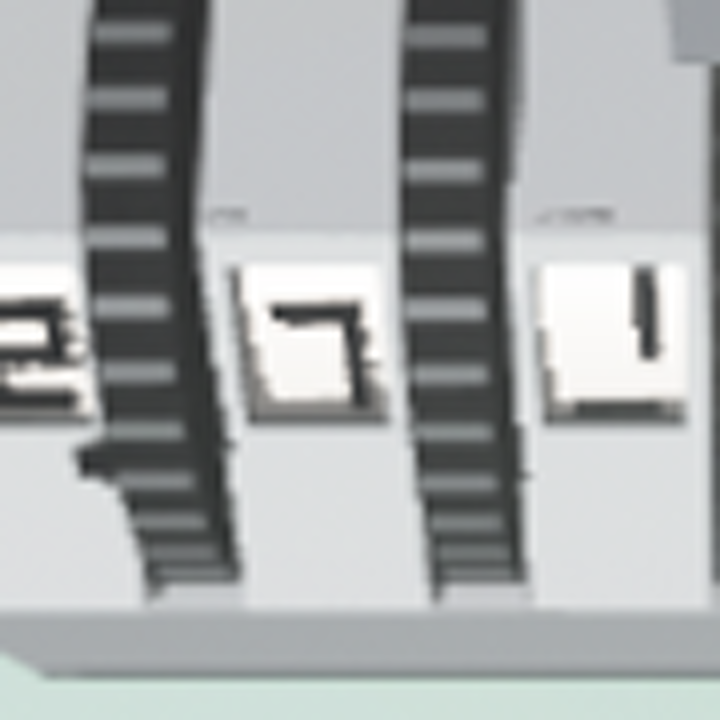

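View pics/w5.png

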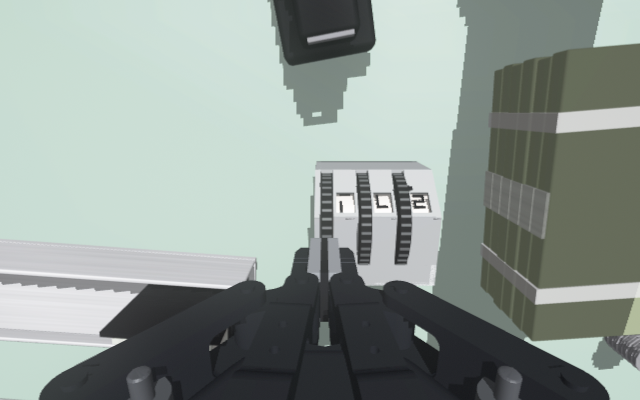

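>>> move_arm(targets=[[0,0,0.15,0,0,0,255],[0,0,0.25,0,0,0,255],[0,0,0.25,0,0,0,255]])

```text
clock: 9.52
position: [548.9, -40.9, 60.4]
ee_rot: [0.707, 0.708, 0.0, 0.0]
contact_force: [0.0, -0.3, 1.0]
gripper_width: -0.4
```

>>> move_arm(targets=[[0,0,0.1,0,0,0,255],[0,0,0.1,0,0,0,255]])

```text
clock: 9.78
position: [548.9, -41.0, 59.0]
ee_rot: [0.707, 0.708, 0.0, 0.0]
contact_force: [0.4, 0.1, 0.7]
gripper_width: -0.0
```

>>> move_arm(targets=[[0,0,0.1,0,0,0,255],[0,0,0.1,0,0,0,255]])

```text
clock: 10.02
position: [549.6, -40.9, 58.7]
ee_rot: [0.707, 0.708, 0.001, 0.001]
contact_force: [-0.8, 0.2, 5.0]
gripper_width: 0.1
```

>>> move_arm(targets=[[0,-0.3,0,0,0,0,255],[0,-0.6,0,0,0,0,255],[0,-0.9,0,0,0,0,255],[0,-0.9,0,0,0,0,255]])

```text
clock: 10.52
position: [540.5, -41.0, 58.9]
ee_rot: [0.706, 0.708, 0.001, 0.001]
contact_force: [0.1, -0.0, 7.2]
gripper_width: 0.1
```

```bash
cat > snap.py <<'E'
import sys
from h import *
n=sys.argv[1]
st=arm.read_state();print(st['clock'],st['position'],st['contact_force'])
im,d=arm.get_image('wrist');cv2.imwrite(f'pics/{n}.png',im)
c=proj('wrist',np.array([524,-14,47]),st).astype(int);print(c)
zoom(im,tuple(c),45,f'pics/{n}z.png',6)
E
python3 snap.py w6
```

```text
10.525 [540.52789345 -40.95206964  58.87984349] [ 0.1156264  -0.03378543  7.2139538 ]
[376 215]
```

View pics/w6z.png

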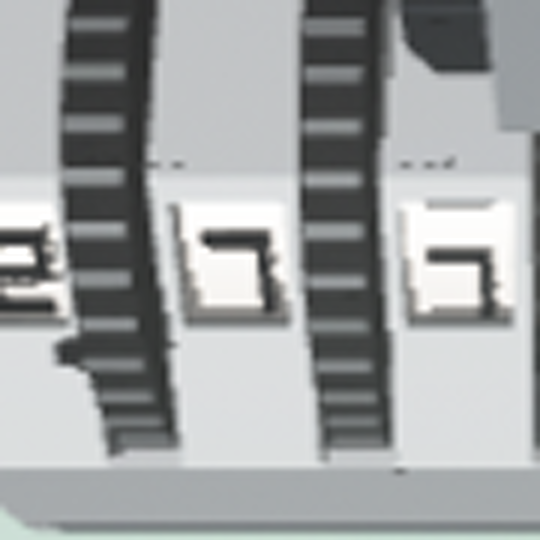

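>>> move_arm(targets=[[0,0.3,0,0,0,0,255],[0,0.6,0,0,0,0,255],[0,0.9,0,0,0,0,255],[0,0.9,0,0,0,0,255],[0,0.9,-0.8,0,0,0,255],[0,-0.9,-0.8,0,0,0,255],[0,-0.9,-0.6,0,0,0,255],[0,-0.9,0,0,0,0,255],[0,-0.9,0,0,0,0,255],[0,-0.5,0,0,0,0,255],[0,-0.1,0,0,0,0,255],[0,0.3,0,0,0,0,255],[0,0.7,0,0,0,0,255],[0,0.9,0,0,0,0,255],[0,0.9,0,0,0,0,255]])

```text
clock: 12.45
position: [550.7, -40.9, 58.5]
ee_rot: [0.706, 0.708, 0.001, 0.001]
contact_force: [0.9, -0.5, 5.3]
gripper_width: 0.1
```

```bash
python3 snap.py w7
```

```text
12.45 [550.65972141 -40.94328224  58.46071472] [ 0.93004176 -0.53656924  5.33197134]
[377 197]
```

View pics/w7z.png

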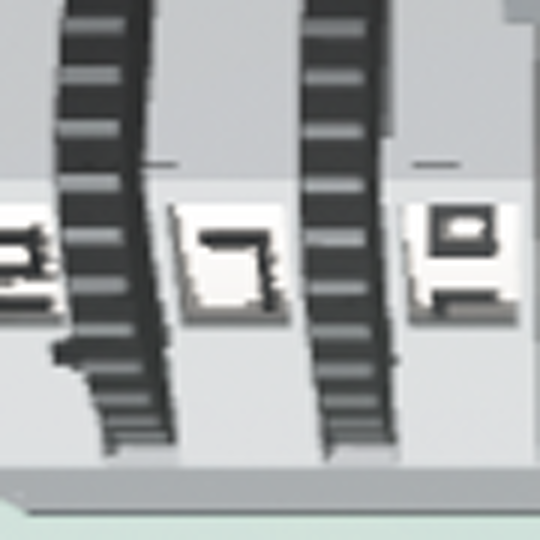

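>>> move_arm(targets=[[0,0,-0.8,0,0,0,255],[0,-1.3,-0.8,0,0,0,255],[0,-1.3,-0.6,0,0,0,255],[0,-1.3,0,0,0,0,255],[0,-1.3,0,0,0,0,255],[0,-0.9,0,0,0,0,255],[0,-0.6,0,0,0,0,255],[0,-0.6,0,0,0,0,255],[0,-0.6,-1.5,0,0,0,255]])

```text
clock: 13.62
position: [541.9, -41.1, 72.0]
ee_rot: [0.707, 0.707, -0.001, -0.001]
contact_force: [-0.4, 0.2, 1.6]
gripper_width: 0.1
```

```bash
python3 snap.py w8; python3 -c "
from h import *
# normal view: tilt about tool x so optical axis is at 45deg
st=arm.read_state();m=arm.camera_params('wrist')['mount']
for ang in (-29,29):
    Rt=yawR(90)*R.from_euler('x',ang,degrees=True)
    ax=Rt.apply(m[:3,2]); print(ang,ax)
    win=np.array([524.4,-20,46.6]); cam=win-ax*195
    P=cam-Rt.apply(m[:3,3]); a,b=to_tool(st,P,Rt);print(P,a,b)
"
```

```text
13.625 [541.88706633 -41.11109379  72.04253258] [-0.41651981  0.17413256  1.60679103]
[373 205]
-29 [ 7.07255305e-01 -3.44138103e-04 -7.06958142e-01]
[516.3174223  -19.09759997  93.75675874] [ 2.19265956 -2.72108318 -1.91339417] [-2.88804917e+01 -2.04912401e-02  9.23865541e-02]
29 [-2.24746295e-01 -3.44138103e-04 -9.74417254e-01]
[560.10808584 -19.09759997  78.44368953] [ 2.18559756  1.65477404 -0.37295697] [2.91194953e+01 2.68725958e-02 9.07534859e-02]
```

View pics/w8z.png

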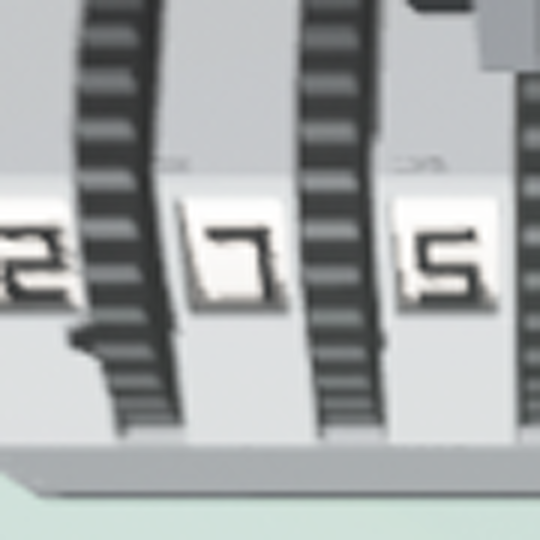

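```bash
python3 -c "
from h import *
st=arm.read_state();m=arm.camera_params('wrist')['mount']
Rt=yawR(90)*R.from_euler('x',-29,degrees=True)
ax=Rt.apply(m[:3,2])
win=np.array([524.4,-20,46.6]); cam=win-ax*167
P=cam-Rt.apply(m[:3,3]); a,b=to_tool(st,P,Rt);print(P,a,b)
"
```

```text
[536.12057085 -19.10723584  73.96193077] [ 2.18857776 -0.74490536  0.0702148 ] [-2.88804917e+01 -2.04912401e-02  9.23865541e-02]
```

>>> move_arm(targets=[[2.6,-0.5,-0.6,-10,0,0,255],[2.6,-0.7,-0.3,-20,0,0,255],[2.6,-0.74,0,-29,0,0,255],[2.6,-0.74,0,-29,0,0,255],[2.6,-0.74,0,-29,0,0,255]])

```text
clock: 14.3
position: [553.2, -53.3, 129.9]
ee_rot: [0.679, 0.703, 0.083, 0.195]
contact_force: [1.4, -1.5, 1.4]
gripper_width: -0.1
```

```bash
python3 - <<'E'
from h import *
st=arm.read_state();print(st['clock'],st['position'])
im,d=arm.get_image('wrist');cv2.imwrite('pics/w9.png',im)
c=proj('wrist',np.array([524.4,-14,46.6]),st).astype(int);print(c)
zoom(im,tuple(c),40,'pics/w9z.png',9)
# window plane rectangle projection check
E
```

```text
14.3 [553.23190931 -53.2577216  129.91370437]
[406 133]
```

View pics/w9z.png

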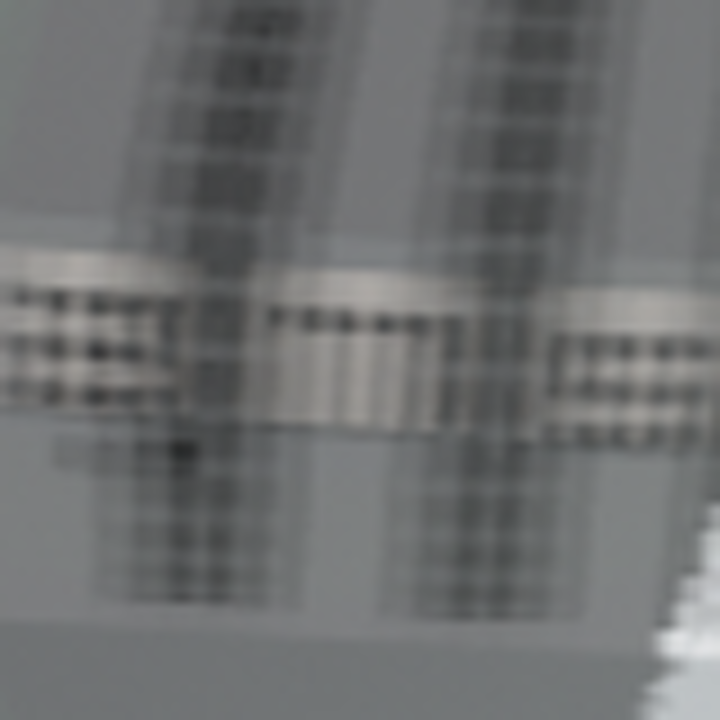

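```bash
python3 - <<'E'
from h import *
st=arm.read_state();print(st['clock'],st['position'],st['ee_rot'],st['joints'],st['joint_vel'])
E
```

```text
14.35 [552.53605875 -56.77539393 129.28991483] [0.67866243 0.70328207 0.08040854 0.19582162] [ 0.0973019   0.20491857 -0.91277818  1.22728053 -0.20246066 -2.81601131] [ 0.0644628   0.01529118  0.02257663 -0.40790203  0.00121633  0.14689588]
```

```bash
python3 - <<'E'
from h import *
go([530,-14,120],90)
E
```

```text
t=14.35 shift cm [ 4.38 -2.15 -0.67] rot [22.6  9.4  2. ]
```

>>> move_arm(targets=[[1.5,-0.7,-1,8,3,0.7,255],[3,-1.5,-1,15,6,1.4,255],[4.4,-2.1,-0.7,22.6,9.4,2,255],[4.4,-2.1,-0.7,22.6,9.4,2,255],[4.4,-2.1,-0.7,22.6,9.4,2,255],[4.4,-2.1,-0.7,22.6,9.4,2,255],[4.4,-2.1,-0.7,22.6,9.4,2,255]])

```text
clock: 15.22
position: [529.7, -12.1, 119.2]
ee_rot: [0.709, 0.705, 0.001, -0.003]
contact_force: [-0.3, -0.7, -0.7]
gripper_width: 0.1
```

```bash
python3 - <<'E'
from h import *
st=arm.read_state();print(st['clock'],st['position'],st['ee_rot'],st['joints'],st['joint_vel'])
go([531,-14,75],90)
E
```

```text
15.225 [529.67178297 -12.08522787 119.18267981] [ 0.70920232  0.70499762  0.00121346 -0.00299058] [ 0.27978944  0.33835267 -0.37361239 -0.00846185 -0.85960357 -1.85100628] [ 0.00142005 -0.01089899 -0.01620593  0.00281006 -0.0037535   0.00547989]
t=15.22 shift cm [-0.22  0.15  4.42] rot [-0.1 -0.3 -0.3]
```

>>> move_arm(targets=[[-0.2,0.5,2.5,0,0,0,255],[-0.2,0.5,4.5,0,0,0,255],[-0.2,0.5,4.8,0,0,0,255],[-0.2,0.5,4.8,0,0,0,255]])

```text
clock: 15.72
position: [535.3, -13.6, 72.2]
ee_rot: [0.709, 0.705, 0.002, -0.003]
contact_force: [-0.1, 0.0, 0.4]
gripper_width: -0.1
```

```bash
python3 - <<'E'
from h import *
st=arm.read_state();print(st['clock'],st['position'],st['ee_rot'])
im,d=arm.get_image('wrist');cv2.imwrite('pics/w10.png',im)
c=proj('wrist',np.array([524.4,-14,46.6]),st).astype(int);print(c)
zoom(im,tuple(c),36,'pics/w10z.png',10)
E
```

```text
15.725 [535.31213789 -13.64998351  72.16076826] [ 0.70886746  0.70533436  0.00171581 -0.00272433]
[324 216]
```

View pics/w10z.png

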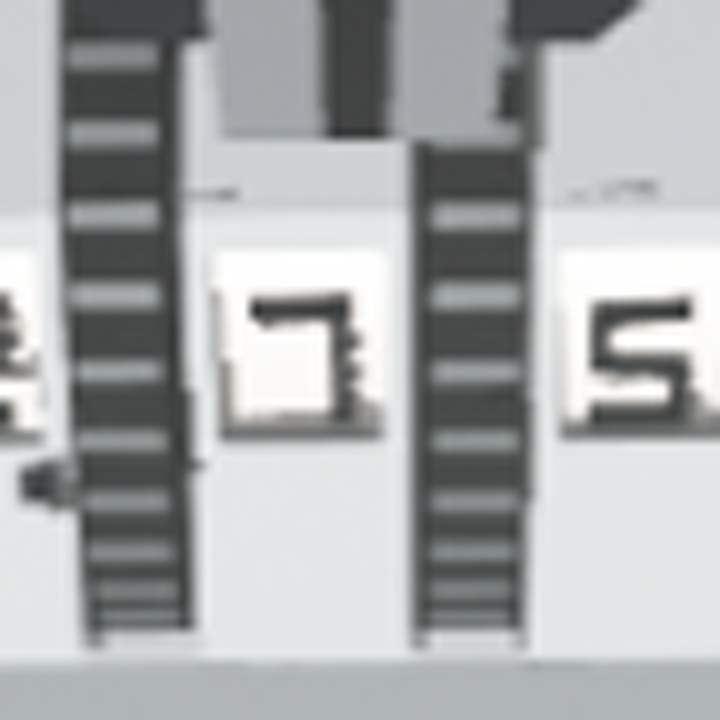

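```bash
cat > ana.py <<'E'
from h import *
def model(st,c,h,f,xc,yoff,yc=-14.5,zb=0,sgn=-1):
    # returns zoom row for display coords (dx,z)
    def row(dx,z,y=yoff):
        u=proj('wrist',np.array([xc+sgn*dx,yc+sgn*y,z+zb]),st)
        uz=(c[0]+h-u[0]-.5)*f; vz=(c[1]+h-u[1]-.5)*f
        return round(uz,0),round(vz,1)
    return row
E
python3 - <<'E'
from ana import *
st=arm.read_state(); 
for xc in(540,):
  row=model(st,(324,216),36,10,xc,-3.5)
  print('top edge',row(8.5,53),'front edge',row(30.5,31),'win',row(15.6,46.6))
  for r in (19,20,21,22):
    print(r,[row(r*np.cos(np.radians(a)),31+r*np.sin(np.radians(a)))[1] for a in (63,54,45,36,27)])
E
```

```text
top edge (np.float64(298.0), np.float64(199.7)) front edge (np.float64(307.0), np.float64(669.4)) win (np.float64(301.0), np.float64(356.0))
19 [np.float64(234.6), np.float64(285.3), np.float64(333.1), np.float64(376.9), np.float64(415.2)]
20 [np.float64(236.4), np.float64(289.9), np.float64(340.5), np.float64(386.7), np.float64(427.1)]
21 [np.float64(238.1), np.float64(294.6), np.float64(348.0), np.float64(396.6), np.float64(439.1)]
22 [np.float64(239.9), np.float64(299.4), np.float64(355.6), np.float64(406.6), np.float64(451.1)]
```

```bash
python3 -c "
from h import *
st=arm.read_state();m=arm.camera_params('wrist')['mount']
for t in(-15,-20):
    Rt=yawR(90)*R.from_euler('x',t,degrees=True)
    ax=Rt.apply(m[:3,2])
    win=np.array([524.4,-14.5,46.6]); cam=win-ax*165
    P=cam-Rt.apply(m[:3,3]); a,b=to_tool(st,P,Rt);print(P,a,b)
"
```

```text
[543.41813717 -13.60834213  68.59138227] [-0.00545289  0.76415197  0.39543517] [-15.02507726  -0.33943056  -0.33611578]
[541.42909216 -13.60834213  70.1652383 ] [-0.00541161  0.56517826  0.23813708] [-20.02504819  -0.32516998  -0.3513836 ]
```

>>> move_arm(targets=[[0,0.2,0,-7,0,0,255],[0,0.4,0.1,-14,0,0,255],[0,0.6,0.2,-20,0,0,255],[0,0.6,0.2,-20,0,0,255],[0,0.6,0.2,-20,0,0,255]])

```text
clock: 16.4
position: [544.3, -15.2, 78.5]
ee_rot: [0.699, 0.695, 0.122, 0.114]
contact_force: [0.0, -0.7, -0.4]
gripper_width: 0.1
```

```bash
python3 - <<'E'
from ana import *
st=arm.read_state();print(st['clock'],st['position'],st['ee_rot'],st['joints'])
im,d=arm.get_image('wrist');cv2.imwrite('pics/w11.png',im)
c=tuple(proj('wrist',np.array([524.4,-14,46.6]),st).astype(int));print(c)
zoom(im,c,36,'pics/w11z.png',10)
row=model(st,c,36,10,540,-3.5)
print('top edge',row(8.5,53),'front edge',row(30.5,31),'win',row(15.6,46.6))
for r in (19,20,21,22):
    print(r,[row(r*np.cos(np.radians(a)),31+r*np.sin(np.radians(a)))[1] for a in (63,54,45,36,27)])
E
```

```text
16.4 [544.31170542 -15.19626711  78.54174855] [0.69902166 0.69534091 0.12228704 0.11364693] [ 0.27531251  0.29563778 -0.8084155   0.51376191 -0.1607922  -2.34663516]
(np.int64(326), np.int64(186))
top edge (np.float64(291.0), np.float64(174.3)) front edge (np.float64(300.0), np.float64(716.2)) win (np.float64(294.0), np.float64(346.0))
19 [np.float64(229.2), np.float64(282.0), np.float64(334.6), np.float64(385.2), np.float64(432.1)]
20 [np.float64(226.7), np.float64(282.6), np.float64(338.3), np.float64(391.8), np.float64(441.4)]
21 [np.float64(224.1), np.float64(283.2), np.float64(342.0), np.float64(398.5), np.float64(450.8)]
22 [np.float64(221.6), np.float64(283.9), np.float64(345.8), np.float64(405.3), np.float64(460.3)]
```

View pics/w11z.png

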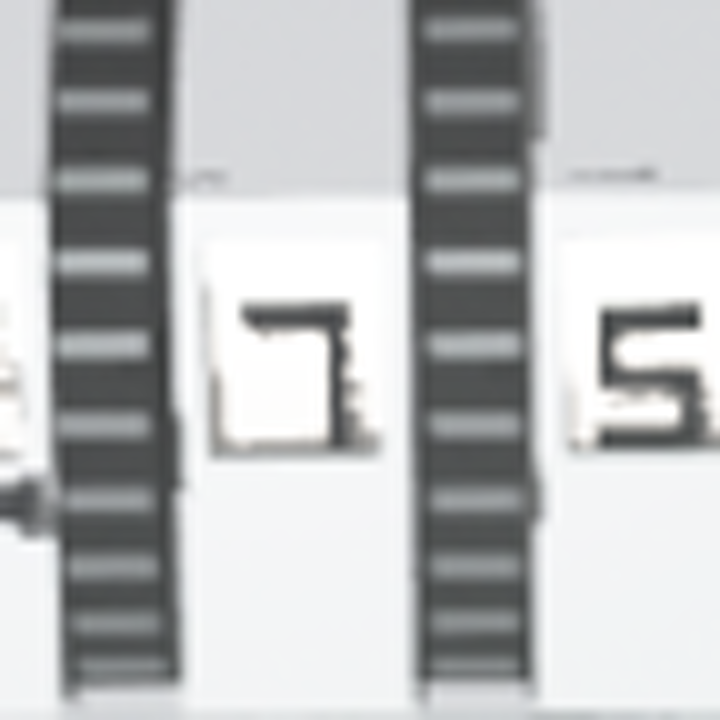

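```bash
python3 - <<'E'
from h import *
im=cv2.imread('pics/w11.png')
zoom(im,(340,186),36,'pics/w11b.png',10)
E
```

```text
(no output)
```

View pics/w11b.png

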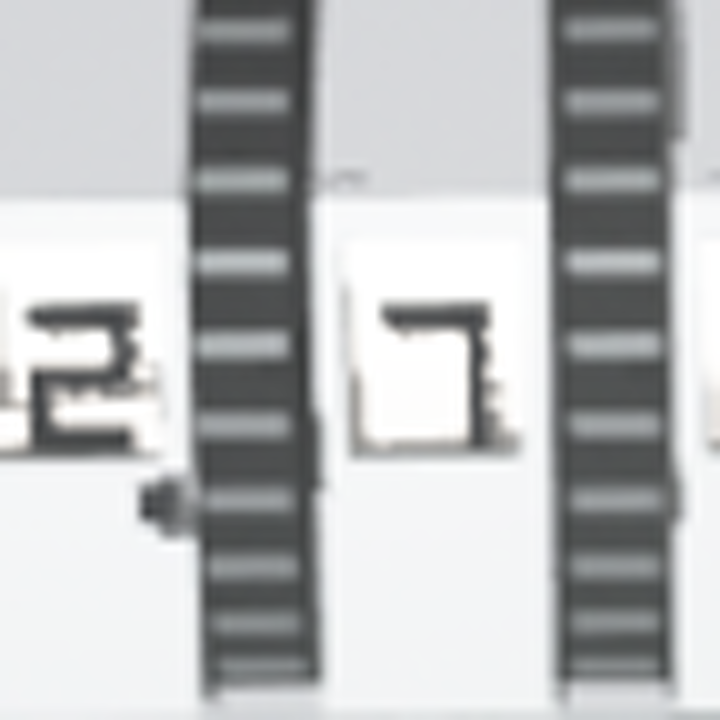

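```bash
python3 - <<'E'
from h import *
im=cv2.imread('pics/w10.png')
z=cv2.rotate(cv2.resize(im[160:285,250:400],None,fx=5,fy=5,interpolation=cv2.INTER_CUBIC),cv2.ROTATE_180);cv2.imwrite('pics/a.png',z)
im=cv2.imread('pics/w11.png')
z=cv2.rotate(cv2.resize(im[130:255,250:400],None,fx=5,fy=5,interpolation=cv2.INTER_CUBIC),cv2.ROTATE_180);cv2.imwrite('pics/b.png',z)
E
```

```text
(no output)
```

View pics/a.png

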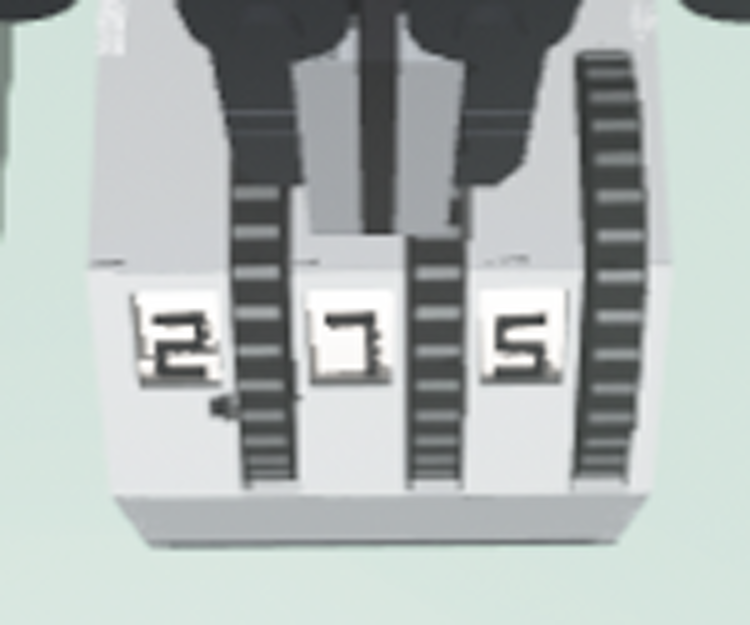

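View pics/b.png

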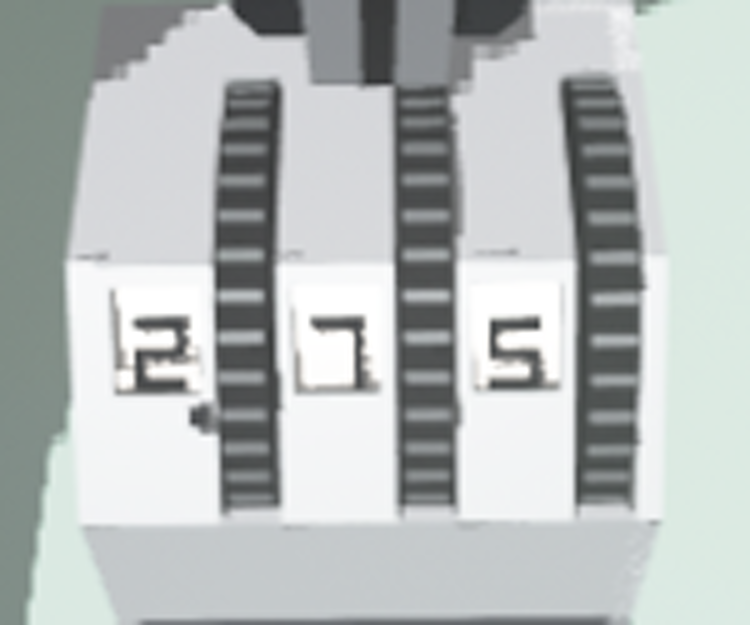

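```bash
python3 - <<'E'
from h import *
K=arm.camera_params('wrist')['mtx']
def pnp(pts,x1,y1):
    obj=[];img=[]
    for (u,v,dx,y,z) in pts:
        obj.append((dx,y,z)); img.append((x1-u/5-.5,y1-v/5-.5))
    obj=np.array(obj,float);img=np.array(img)
    ok,r,t=cv2.solvePnP(obj,img,K,None,flags=cv2.SOLVEPNP_ITERATIVE)
    # iterative needs init for nonplanar <6; ok here
    pr=cv2.projectPoints(obj,r,t,K,None)[0][:,0]
    print('err px',np.round(pr-img,2).tolist())
    Rm=cv2.Rodrigues(r)[0];print('cam in display',(-Rm.T@t).ravel(), )
    def row(dx,y,z):
        p=cv2.projectPoints(np.array([[dx,y,z]],float),r,t,K,None)[0][0,0]
        return ((x1-p[0]-.5)*5,(y1-p[1]-.5)*5)
    return row
A=[(90,270,8.5,-33,53),(668,265,8.5,33,53),(115,497,30.5,-33,31),(648,492,30.5,33,31),(153,545,30.5,-33,0),(613,541,30.5,33,0)]
B=[(67,262,8.5,-33,53),(665,258,8.5,33,53),(82,523,30.5,-33,31),(660,520,30.5,33,31),(140,622,30.5,-33,0),(613,620,30.5,33,0)]
for nm,P,x1,y1 in(('a',A,400,285),('b',B[:],400,255)):
    row=pnp(P,x1,y1)
    print(nm,'win',np.round(row(15.6,-3.5,46.6),1))
    for r in(19,20,21,22):
        print(r,[round(row(r*np.cos(np.radians(a)),-3.5,31+r*np.sin(np.radians(a)))[1],1) for a in(63,54,45,36,27)])
    print('tread r28',[round(row(28*np.cos(np.radians(a)),6.5,31+28*np.sin(np.radians(a)))[1],1) for a in(63,54,45,36,27)])
E
```

```text
err px [[0.03, 0.17], [-0.02, 0.28], [-0.2, -0.29], [0.16, -0.38], [-0.05, 0.12], [0.08, 0.09]]
cam in display [ 71.50879794   0.90444456 217.9867051 ]
a win [349.6 343.3]
19 [np.float64(283.2), np.float64(308.1), np.float64(331.6), np.float64(353.0), np.float64(371.6)]
20 [np.float64(284.2), np.float64(310.5), np.float64(335.4), np.float64(357.9), np.float64(377.6)]
21 [np.float64(285.2), np.float64(313.0), np.float64(339.2), np.float64(362.9), np.float64(383.6)]
22 [np.float64(286.2), np.float64(315.5), np.float64(343.1), np.float64(368.0), np.float64(389.6)]
tread r28 [np.float64(291.8), np.float64(330.3), np.float64(366.2), np.float64(398.5), np.float64(426.1)]
err px [[-0.87, -0.12], [0.64, 0.11], [-0.76, -0.33], [1.01, -0.35], [2.38, 0.41], [-2.39, 0.38]]
cam in display [103.73625921   5.10855032 196.14010578]
b win [335.4 344.2]
19 [np.float64(285.8), np.float64(311.8), np.float64(337.5), np.float64(362.0), np.float64(384.6)]
20 [np.float64(284.9), np.float64(312.5), np.float64(339.7), np.float64(365.6), np.float64(389.4)]
21 [np.float64(284.0), np.float64(313.1), np.float64(341.8), np.float64(369.2), np.float64(394.3)]
22 [np.float64(283.1), np.float64(313.8), np.float64(344.1), np.float64(372.9), np.float64(399.3)]
tread r28 [np.float64(276.8), np.float64(317.3), np.float64(357.2), np.float64(395.0), np.float64(429.5)]
```

```bash
python3 - <<'E'
from h import *
go([538,-20.5,68],90)
E
```

```text
t=16.45 shift cm [-0.58 -1.01  0.76] rot [19.2 -0.7 -0.3]
```

>>> move_arm(targets=[[-0.2,-0.4,-0.6,8,0,0,255],[-0.4,-0.8,0,15,0,0,255],[-0.58,-1.01,0.7,19.2,-0.7,-0.3,255],[-0.58,-1.01,0.76,19.2,-0.7,-0.3,255],[-0.58,-1.01,0.76,19.2,-0.7,-0.3,255],[-0.58,-1.01,0.76,19.2,-0.7,-0.3,255]])

```text
clock: 17.2
position: [536.5, -20.8, 67.1]
ee_rot: [0.707, 0.707, -0.001, -0.0]
contact_force: [0.5, -0.1, 0.3]
gripper_width: -0.0
```

```bash
python3 - <<'E'
from h import *
go([538,-20.5,59],90)
print(arm.read_state()['joints'])
E
```

```text
t=17.20 shift cm [0.03 0.16 0.81] rot [-0.1  0.  -0. ]
[ 2.63298471e-01  4.17722248e-01 -4.15029393e-01 -3.47359775e-04
 -7.39337237e-01 -1.83390127e+00]
```

>>> move_arm(targets=[[0,0.15,0.5,0,0,0,255],[0,0.15,0.8,0,0,0,255],[0,0.15,0.95,0,0,0,255],[0,0.15,0.95,0,0,0,255]])

```text
clock: 17.7
position: [540.3, -20.7, 58.9]
ee_rot: [0.707, 0.707, 0.001, 0.001]
contact_force: [-0.9, -0.5, 6.2]
gripper_width: 0.1
```

>>> move_arm(targets=[[0,0.1,0,0,0,0,255],[0,0.2,0,0,0,0,255],[0,0.2,0,0,0,0,255],[0,0.2,-0.8,0,0,0,255],[2.0,-0.1,-0.8,0,0,0,255],[2.0,-0.1,-0.8,0,0,0,255],[2.0,-0.1,-0.2,0,0,0,255],[2.0,-0.1,0,0,0,0,255],[2.0,-0.1,0,0,0,0,255]])

```text
clock: 18.82
position: [539.7, -0.8, 58.9]
ee_rot: [0.707, 0.707, 0.001, 0.001]
contact_force: [-1.0, 1.1, 7.7]
gripper_width: 0.1
```

>>> move_arm(targets=[[0,0.1,0,0,0,0,255],[0,0.2,0,0,0,0,255],[0,0.2,0,0,0,0,255],[0,0.2,-0.8,0,0,0,255],[-4.0,-0.1,-0.8,0,0,0,255],[-4.0,-0.1,-0.8,0,0,0,255],[-4.0,-0.1,-0.2,0,0,0,255],[-4.0,-0.1,0,0,0,0,255],[-4.0,-0.1,0,0,0,0,255],[-4.0,0,0,0,0,0,255],[-4.0,0.15,0,0,0,0,255],[-4.0,0.15,0,0,0,0,255],[-4.0,0.15,-0.8,0,0,0,255],[-2.6,-0.2,-1.2,0,0,0,255],[-2.6,-0.2,-1.2,0,0,0,255],[-2.6,-0.2,-1.2,0,0,0,255]])

```text
clock: 20.82
position: [535.5, -26.2, 69.2]
ee_rot: [0.707, 0.707, -0.001, -0.001]
contact_force: [0.1, 0.0, 0.9]
gripper_width: 0.1
```

```bash
python3 - <<'E'
from ana import *
st=arm.read_state();print(st['clock'],st['position'],st['ee_rot'])
im,d=arm.get_image('wrist');cv2.imwrite('pics/w12.png',im)
z=cv2.rotate(cv2.resize(im[160:285,250:400],None,fx=5,fy=5,interpolation=cv2.INTER_CUBIC),cv2.ROTATE_180);cv2.imwrite('pics/w12z.png',z)
E
```

```text
20.825 [535.5461119  -26.21910626  69.1913038 ] [ 7.06872921e-01  7.07339780e-01 -8.04113564e-04 -6.80290462e-04]
```

View pics/w12z.png

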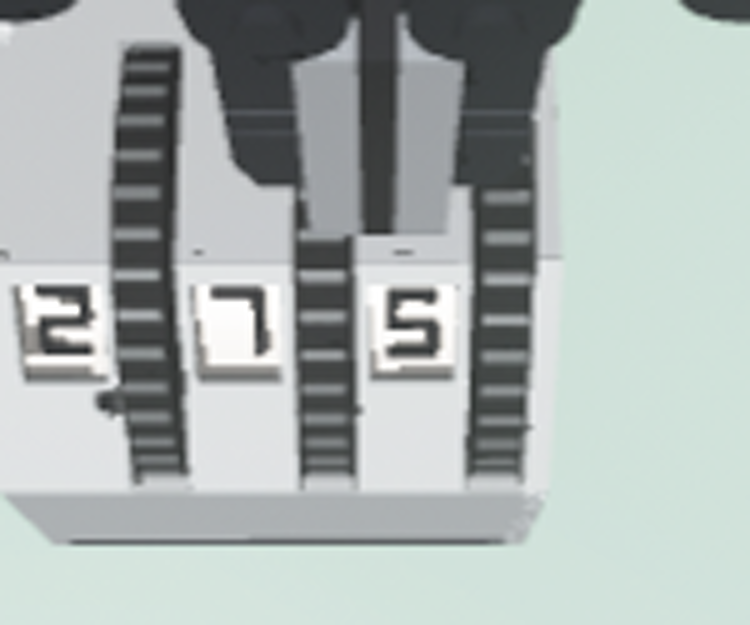

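```bash
python3 - <<'E'
from h import *
im=cv2.imread('pics/w12.png')
z=cv2.rotate(cv2.resize(im[165:265,275:410],None,fx=5.9,fy=5.9,interpolation=cv2.INTER_CUBIC),cv2.ROTATE_180);cv2.imwrite('pics/c.png',z)
E
```

```text
(no output)
```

View pics/c.png

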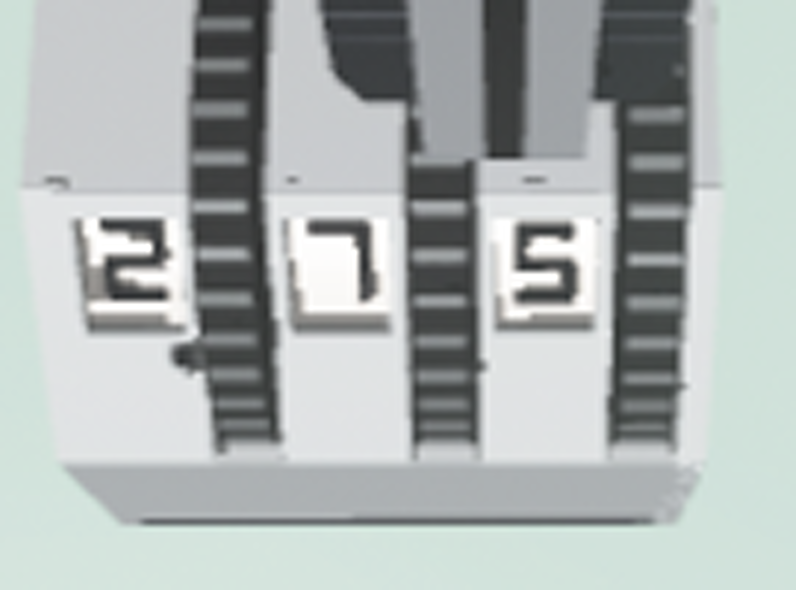

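```bash
cat > pnp.py <<'E'
from h import *
K=arm.camera_params('wrist')['mtx']
def pnp(pts,x1,y1,f):
    obj=np.array([p[2:] for p in pts],float);img=np.array([(x1-p[0]/f-.5,y1-p[1]/f-.5) for p in pts])
    ok,r,t=cv2.solvePnP(obj,img,K,None,flags=cv2.SOLVEPNP_ITERATIVE)
    pr=cv2.projectPoints(obj,r,t,K,None)[0][:,0]
    print('err px',np.abs(pr-img).max(0).round(2))
    Rm=cv2.Rodrigues(r)[0];print('cam in display',(-Rm.T@t).ravel().round(1))
    def row(dx,y,z):
        p=cv2.projectPoints(np.array([[dx,y,z]],float),r,t,K,None)[0][0,0]
        return ((x1-p[0]-.5)*f,(y1-p[1]-.5)*f)
    return row
def ang(row,v,r,y):
    a=np.arange(10,80,.1); rows=[row(r*np.cos(np.radians(q)),y,31+r*np.sin(np.radians(q)))[1] for q in a]
    return round(float(np.interp(v,rows[::-1],a[::-1])),1)
E
cat > r.py <<'E'
from pnp import *
row=pnp([(22,190,8.5,-33,53),(720,187,8.5,33,53),(60,463,30.5,-33,31),(705,465,30.5,33,31),(122,520,30.5,-33,0),(672,522,30.5,33,0)],410,265,5.9)
print('win',row(15.6,-3.5,46.6))
def f(v,r,y):
    a=np.arange(75,10,-.1); rows=[row(r*np.cos(np.radians(q)),y,31+r*np.sin(np.radians(q)))[1] for q in a]
    return round(float(np.interp(v,rows,a)),1)
for r in(19,20,21,22):
    print(r,'mid',[f(v,r,-3.5) for v in(230,262,296)],'right5',[f(v,r,16.5) for v in(230,262,294)],'left2',[f(v,r,-23.5) for v in (228,262,294)],'win',[f(v,r,-3.5) for v in(218,318,330)])
print('tread mid',[f(v,28,6.5) for v in(208,256,300,342)],'left',[f(v,28,-13.5) for v in(207,253,298,340)],'right',[f(v,28,26.5) for v in(211,260,303,344)])
E
python3 r.py
```

```text
err px [0.5  0.43]
cam in display [ 70.5  11.8 214.1]
win (np.float64(338.55013266296197), np.float64(280.3576724136415))
19 mid [56.4, 46.4, 34.5] right5 [56.4, 46.4, 35.3] left2 [57.0, 46.4, 35.3] win [60.0, 25.5, 19.8]
20 mid [57.1, 47.7, 36.7] right5 [57.1, 47.7, 37.4] left2 [57.6, 47.7, 37.4] win [60.5, 28.6, 23.5]
21 mid [57.7, 48.9, 38.7] right5 [57.8, 48.9, 39.3] left2 [58.2, 48.9, 39.3] win [60.9, 31.2, 26.6]
22 mid [58.3, 50.0, 40.4] right5 [58.3, 50.0, 41.0] left2 [58.8, 50.0, 41.0] win [61.3, 33.5, 29.3]
tread mid [65.1, 55.9, 46.9, 37.5] left [65.2, 56.5, 47.3, 37.9] right [64.5, 55.1, 46.3, 37.0]
```

>>> move_arm(targets=[[0.6,0.3,0.4,0,0,0,255],[0.6,0.3,0.6,0,0,0,255],[0.6,0.3,0.8,0,0,0,255],[0.6,0.3,1.1,0,0,0,255],[0.6,0.3,1.2,0,0,0,255],[0.6,0.3,1.2,0,0,0,255],[0.6,0.2,1.2,0,0,0,255],[0.6,0.11,1.2,0,0,0,255],[0.6,0.11,1.2,0,0,0,255],[0.6,0.11,0.9,0,0,0,255],[0.6,0.11,0.4,0,0,0,255],[-1.0,0.11,0,0,0,0,255],[-1.0,0.11,0,0,0,0,255],[-1.0,0.11,0,0,0,0,255]])

```text
clock: 22.62
position: [536.8, -37.1, 69.3]
ee_rot: [0.707, 0.707, -0.001, -0.001]
contact_force: [-0.6, -0.1, 0.2]
gripper_width: -0.1
```

```bash
python3 - <<'E'
from ana import *
st=arm.read_state();print(st['clock'],st['position'],st['ee_rot'])
im,d=arm.get_image('wrist');cv2.imwrite('pics/w13.png',im)
z=cv2.rotate(cv2.resize(im[165:265,285:420],None,fx=5.9,fy=5.9,interpolation=cv2.INTER_CUBIC),cv2.ROTATE_180);cv2.imwrite('pics/w13z.png',z)
E
```

```text
22.625 [536.75836308 -37.13223663  69.33656632] [ 7.07453236e-01  7.06759606e-01 -6.69434342e-04 -5.74151631e-04]
```

View pics/w13z.png

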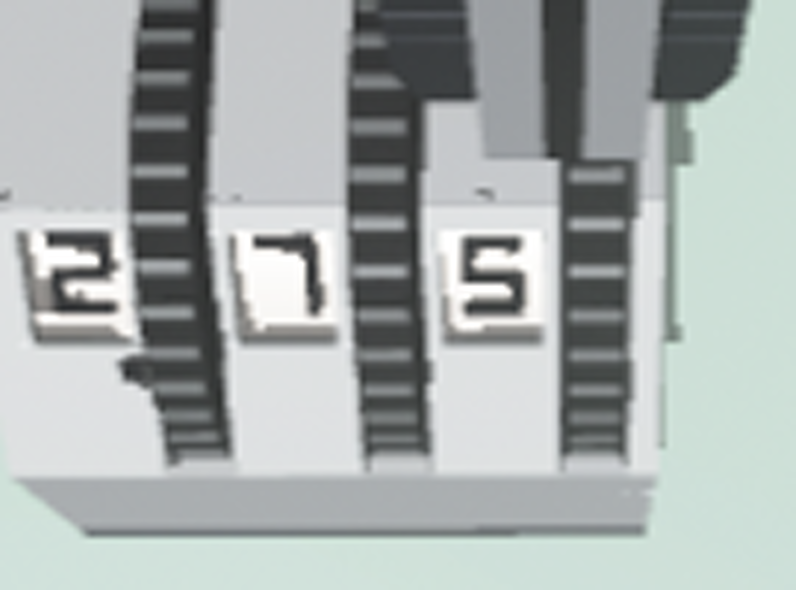

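>>> move_arm(targets=[[-0.4,0.2,0.6,0,0,0,255],[-0.4,0.2,0.9,0,0,0,255],[-0.4,0.2,1.2,0,0,0,255],[-0.4,0.2,1.2,0,0,0,255],[-0.4,0.1,1.2,0,0,0,255],[-0.4,-0.04,1.2,0,0,0,255],[-0.4,-0.04,1.2,0,0,0,255],[-0.4,-0.04,0.4,0,0,0,255],[3.6,0.2,0.4,0,0,0,255],[3.6,0.2,0.5,0,0,0,255],[3.6,0.2,0.9,0,0,0,255],[3.6,0.2,1.2,0,0,0,255],[3.6,0.2,1.2,0,0,0,255],[3.6,0.1,1.2,0,0,0,255],[3.6,-0.1,1.2,0,0,0,255],[3.6,-0.1,1.2,0,0,0,255],[3.6,-0.1,0.4,0,0,0,255],[2.3,-0.1,0,0,0,0,255],[2.3,-0.1,0,0,0,0,255],[2.3,-0.1,0,0,0,0,255]])

```text
clock: 25.18
position: [535.6, -14.2, 69.1]
ee_rot: [0.707, 0.707, -0.001, -0.001]
contact_force: [0.4, 0.3, 0.1]
gripper_width: 0.2
```

```bash
python3 - <<'E'
from ana import *
st=arm.read_state();print(st['clock'],st['position'],st['ee_rot'])
im,d=arm.get_image('wrist');cv2.imwrite('pics/w14.png',im)
z=cv2.rotate(cv2.resize(im[165:265,262:397],None,fx=5.9,fy=5.9,interpolation=cv2.INTER_CUBIC),cv2.ROTATE_180);cv2.imwrite('pics/w14z.png',z)
E
```

```text
25.175 [535.57417286 -14.17700926  69.13650256] [ 0.70746397  0.70674849 -0.00088871 -0.00072009]
```

View pics/w14z.png

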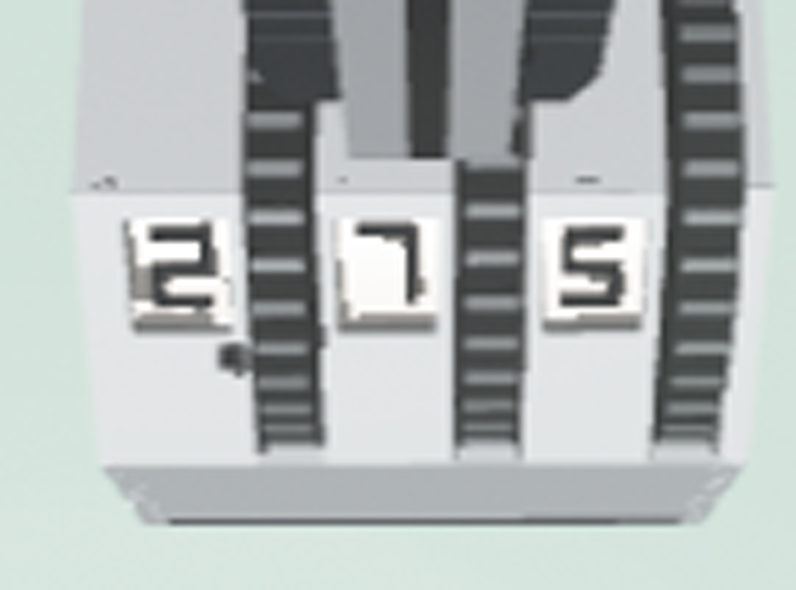

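>>> move_arm(targets=[[-2,1,-5,0,0,0,255],[-8,3,-9,0,0,0,0],[-22.4,4,-9,0,0,0,0],[-22.4,4,-9,0,0,0,0],[-22.4,4,-9,0,0,0,0],[-22.4,4,-9,0,0,0,0],[-22.4,4,-9,0,0,0,0]])

```text
clock: 26.1
position: [575.7, -237.1, 158.9]
ee_rot: [0.707, 0.707, -0.001, -0.001]
contact_force: [-1.1, 1.0, -0.1]
gripper_width: 85.3
```

```bash
python3 - <<'E'
from h import *
st=arm.read_state();print(st['clock'],st['position'],st['ee_rot'],st['joint_vel'].round(3))
im,d=arm.get_image('wrist');cv2.imwrite('pics/w15.png',im);np.save('d15.npy',d)
for t,z in [('bay',4),('card_holder_mid',36.5),('calendar_mid',44)]:
    for r in arm.tip_of(t,'wrist')[:2]: print(t,round(r['score'],2),np.round(r['uv'],1),np.round(at_z('wrist',r['uv'],z,st),1))
E
```

```text
26.1 [ 575.7273027  -237.06116102  158.88241174] [ 0.70708152  0.70713083 -0.00080339 -0.00103761] [ 0.018 -0.009 -0.005  0.001  0.001  0.002]
bay 0.9 [324.2 210.6] [ 602.8 -237.6    4. ]
card_holder_mid 0.64 [437.4 235.4] [ 616.3 -132.9   36.5]
calendar_mid 0.9 [201.7 217.7] [ 596.6 -345.9   44. ]
```

View pics/w15.png

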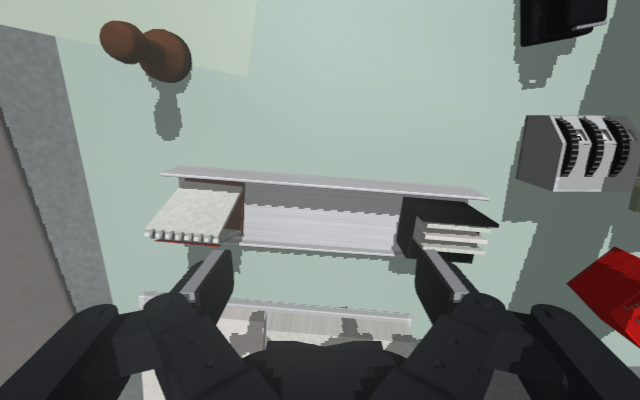

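```bash
python3 - <<'E'
from h import *
im=cv2.imread('pics/w15.png')
cv2.imwrite('pics/w15z.png',cv2.resize(im[155:265,140:500],None,fx=2.2,fy=4,interpolation=cv2.INTER_CUBIC))
E
```

```text
(no output)
```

View pics/w15z.png

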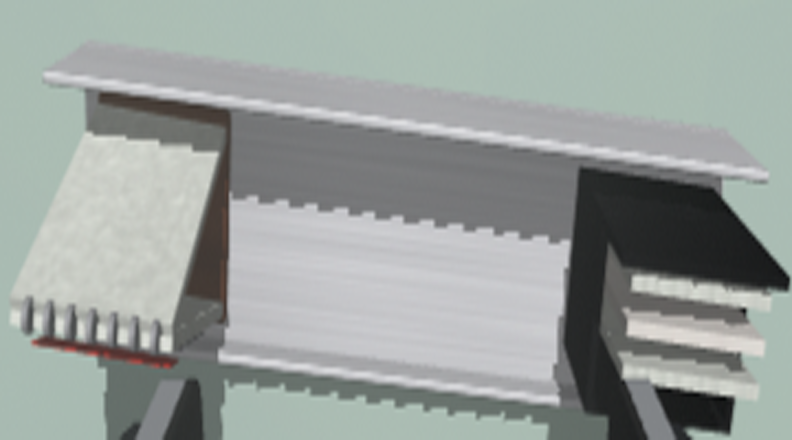

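```bash
python3 - <<'E'
from h import *
st=arm.read_state()
f=lambda U,V:(140+U/2.2-.3,155+V/4-.4)
P=[at_z('wrist',f(U,V),z,st) for U,V,z in[(45,77,40),(765,176,40),(222,360,14),(555,404,14),(400,125,40),(400,384,14)]]
for p in P: print(p.round(1))
for i,j in((0,1),(2,3)):
    d=P[j]-P[i]; print('len',np.linalg.norm(d),'yaw of y axis off',np.degrees(np.arctan2(-d[0],d[1])))
# rail ends mid: back rest centre
m=(P[0]+P[1])/2; print('backrest mid',m)
th=np.arctan2(-(P[1]-P[0])[0],(P[1]-P[0])[1]); n=np.array([np.cos(th),np.sin(th)])
print('bay from back',m[:2]+n*36.5, 'lip dist', (P[2][:2]-m[:2])@n,(P[3][:2]-m[:2])@n)
E
```

```text
[ 558.9 -379.    40. ]
[580.4 -92.9  40. ]
[ 636.9 -321.9   14. ]
[ 648.7 -167.4   14. ]
[ 569.2 -239.5   40. ]
[ 643.3 -239.7   14. ]
len 286.9328638227903 yaw of y axis off -4.298457539283448
len 154.86995429405926 yaw of y axis off -4.383585622728909
backrest mid [ 569.6931023  -235.97074422   40.        ]
bay from back [ 606.09043334 -238.70648789] lip dist 73.46073463501335 73.69083496096842
```

```bash
python3 - <<'E'
from h import *
st=arm.read_state(); d=np.load('d15.npy')
for u in(300,330,360):
  print(u)
  for v in range(178,260,2):
    o,r=ray('wrist',(u,v),st); p=o+r*d[v,u]
    print(v,p.round(1).tolist(),end=' ; ')
  print()
im,dt=arm.get_image('top')
for u in (412,):
  for v in range(145,185,2):
    o,r=ray('top',(u,v)); p=o+r*dt[v,u]; print(v,p.round(1).tolist(),end=' ; ')
E
```

```text
300
178 [566.5, -259.8, 20.0] ; 180 [566.6, -259.1, 28.6] ; 182 [566.5, -258.5, 37.1] ; 184 [567.5, -258.3, 40.5] ; 186 [569.3, -258.3, 40.3] ; 188 [580.2, -261.3, 3.5] ; 190 [582.2, -261.3, 3.9] ; 192 [584.3, -261.3, 3.6] ; 194 [585.9, -261.2, 5.4] ; 196 [588.0, -261.3, 5.1] ; 198 [590.2, -261.4, 4.9] ; 200 [592.3, -261.4, 4.8] ; 202 [594.7, -261.5, 3.7] ; 204 [596.4, -261.5, 4.9] ; 206 [598.5, -261.5, 5.2] ; 208 [601.0, -261.7, 3.8] ; 210 [602.9, -261.6, 4.6] ; 212 [605.0, -261.7, 4.6] ; 214 [607.4, -261.8, 4.0] ; 216 [609.4, -261.8, 4.4] ; 218 [611.5, -261.8, 4.5] ; 220 [613.8, -261.9, 4.3] ; 222 [616.0, -261.9, 4.1] ; 224 [617.9, -261.9, 4.9] ; 226 [620.3, -262.0, 4.4] ; 228 [622.7, -262.1, 3.8] ; 230 [624.9, -262.1, 3.8] ; 232 [627.2, -262.1, 3.8] ; 234 [629.5, -262.2, 3.4] ; 236 [631.4, -262.2, 4.3] ; 238 [633.7, -262.3, 4.1] ; 240 [636.7, -262.4, 2.5] ; 242 [638.7, -262.4, 3.0] ; 244 [639.6, -262.2, 6.3] ; 246 [639.4, -261.8, 11.5] ; 248 [640.9, -261.7, 13.2] ; 250 [649.4, -262.9, -0.2] ; 252 [650.8, -262.7, 1.8] ; 254 [653.4, -262.8, 1.3] ; 256 [657.0, -263.1, -1.2] ; 258 [65
[... 2130 characters left out ...]
644.5, -199.9, 9.9] ; 252 [644.9, -200.4, 13.9] ; 254 [654.0, -198.4, -0.4] ; 256 [656.3, -198.4, -0.2] ; 258 [657.8, -198.5, 1.6] ; 
145 [553.4, -148.3, 476.1] ; 147 [551.2, -149.1, 471.9] ; 149 [549.0, -150.0, 467.1] ; 151 [547.2, -151.3, 460.0] ; 153 [586.4, -193.5, 236.8] ; 155 [576.0, -187.1, 270.5] ; 157 [571.5, -186.6, 273.2] ; 159 [573.9, -193.3, 237.6] ; 161 [570.5, -194.0, 233.5] ; 163 [567.0, -194.7, 229.9] ; 165 [562.1, -193.8, 234.3] ; 167 [595.4, -237.9, 1.1] ; 169 [590.4, -237.9, 1.0] ; 171 [585.8, -238.5, -2.3] ; 173 [579.9, -237.4, 3.2] ; 175 [574.9, -237.5, 2.4] ; 177 [565.4, -231.4, 34.2] ; 179 [565.4, -238.3, -2.2] ; 181 [560.4, -238.4, -3.0] ; 183 [555.2, -238.1, -1.5] ;
```

```bash
python3 - <<'E'
from h import *
go([539.5,-14.5,85],90);go([539.5,-14.5,5],90)
E
```

```text
t=26.35 shift cm [22.22 -3.63  7.46] rot [-0.1  0.   0.1]
t=26.35 shift cm [22.22 -3.61 15.46] rot [-0.1  0.   0.1]
```

>>> move_arm(targets=[[12,-2,1,0,0,0,0],[22.2,-3.6,4,0,0,0,0],[22.2,-3.6,6,0,0,0,0],[22.2,-3.6,7.2,0,0,0,0],[22.2,-3.6,7.4,0,0,0,0],[22.2,-3.6,7.4,0,0,0,0]])

```text
clock: 27.1
position: [540.4, -15.3, 85.8]
ee_rot: [0.707, 0.708, -0.0, -0.0]
contact_force: [1.0, 0.1, 0.0]
gripper_width: 85.5
```

```bash
python3 - <<'E'
from h import *
go([539.5,-14.5,5],90)
st=arm.read_state()
im,d=arm.get_image('wrist');cv2.imwrite('pics/w16.png',im)
E
```

```text
t=27.10 shift cm [ 0.08 -0.08  8.08] rot [-0.   0.   0.1]
```

View pics/w16.png

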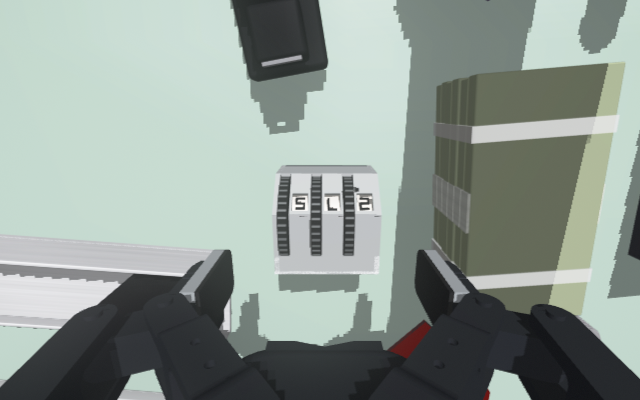

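>>> move_arm(targets=[[0.1,-0.05,4,0,0,0,0],[0.1,-0.05,7,0,0,0,0],[0.1,-0.05,8,0,0,0,0],[0.1,-0.05,8,0,0,0,0],[0.1,-0.05,8,0,0,0,255],[0.1,-0.05,8,0,0,0,255],[0.1,-0.05,8,0,0,0,255],[0.1,-0.05,8,0,0,0,255]])

```text
clock: 28.15
position: [540.7, -14.4, 7.1]
ee_rot: [0.707, 0.707, 0.001, 0.001]
contact_force: [-0.6, -0.2, 5.0]
gripper_width: 65.6
```

>>> move_arm(targets=[[0,0,-3,0,0,0,255],[0,0,-7,0,0,0,255],[-2,0.5,-11,0,0,-5,255],[-5,1.5,-11,0,0,-15,255],[-8,2.5,-11,0,0,-25,255],[-11,3.5,-11,0,0,-36,255],[-14,4.5,-11,0,0,-46,255],[-17,5.5,-11,0,0,-56,255],[-20,6,-11,0,0,-67,255],[-22.3,6.5,-11,0,0,-77,255],[-22.3,6.5,-11,0,0,-88,255],[-22.3,6.5,-11,0,0,-98,255],[-22.3,6.5,-11,0,0,-109,255],[-22.3,6.5,-11,0,0,-119,255],[-22.3,6.5,-11,0,0,-130,255],[-22.3,6.5,-11,0,0,-140,255],[-22.3,6.5,-11,0,0,-151,255],[-22.3,6.5,-11,0,0,-161,255],[-22.3,6.5,-11,0,0,-171,255],[-22.3,6.5,-11,0,0,-175.6,255]])

```text
clock: 30.65
position: [603.1, -237.1, 113.8]
ee_rot: [-0.68, 0.733, 0.002, -0.001]
contact_force: [-0.6, 0.6, -4.4]
gripper_width: 65.6
```

>>> move_arm(targets=[[0,0,0,0,0,0,255],[0,0,0,0,0,0,255]])

```text
clock: 30.9
position: [603.9, -237.5, 114.7]
ee_rot: [-0.679, 0.734, 0.001, -0.001]
contact_force: [-0.4, 0.2, -4.1]
gripper_width: 65.6
```

```bash
python3 - <<'E'
from h import *
st=arm.read_state();print(st['joints'],st['joint_vel'].round(3))
go([605.4,-237.5,120],265.65)
im,d=arm.get_image('wrist');cv2.imwrite('pics/w17.png',im)
im,d=arm.get_image('scene');cv2.imwrite('pics/s17.png',cv2.resize(im[90:300,150:420],None,fx=2.9,fy=2.8))
E
```

```text
[-1.25898071e-01  5.21761359e-01 -7.76381175e-02 -1.53761044e-04
 -9.74397438e-01  1.61845545e+00] [-0.001 -0.003  0.007  0.005  0.     0.003]
t=30.90 shift cm [-0.01 -0.15 -0.53] rot [ 0.2  0.  -0.1]
```

View pics/w17.png

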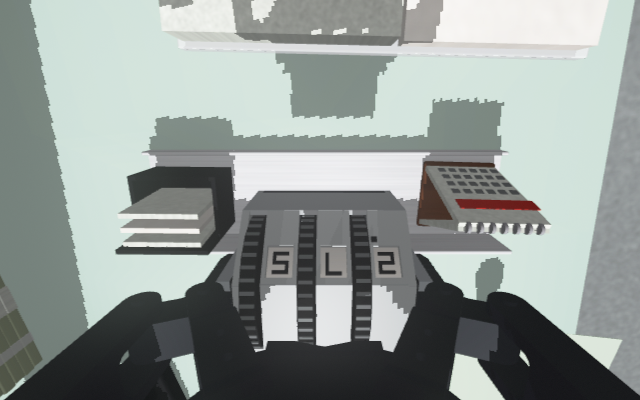

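View pics/s17.png

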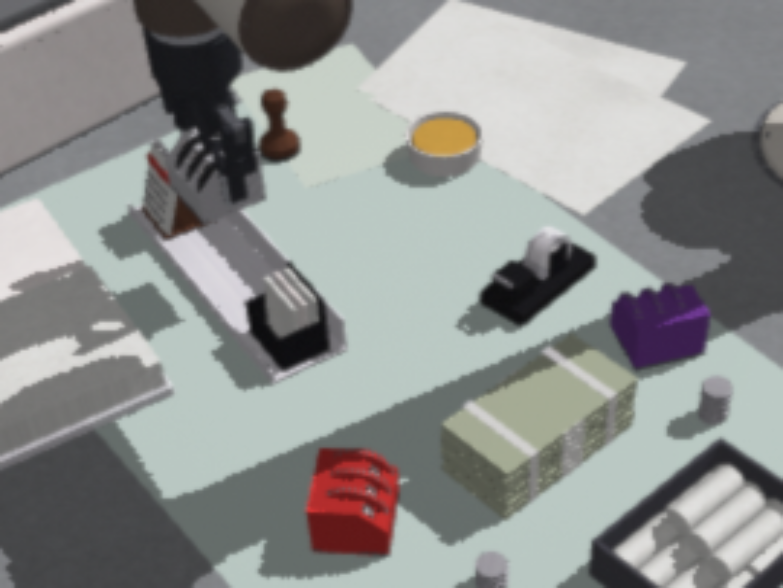

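```bash
python3 - <<'E'
from h import *
st=arm.read_state()
im,d=arm.get_image('wrist')
for u in(300,330,360):
  for v in range(144,190,3):
    o,r=ray('wrist',(u,v),st); p=o+r*d[v,u]; print(v,p.round(1).tolist(),end=' ; ')
  print()
for u,v in [(145,246),(495,250),(500,240)]:
    pass
cv2.imwrite('pics/w17z.png',cv2.rotate(cv2.resize(im[180:340,220:430],None,fx=3.7,fy=3.7,interpolation=cv2.INTER_CUBIC),cv2.ROTATE_180))
E
```

```text
144 [649.4, -222.2, -1.2] ; 147 [647.1, -222.1, 0.2] ; 150 [644.8, -222.0, 1.7] ; 153 [643.8, -222.7, 12.8] ; 156 [640.1, -221.6, 3.2] ; 159 [637.9, -221.5, 4.6] ; 162 [635.1, -221.1, 2.6] ; 165 [632.7, -220.9, 3.6] ; 168 [630.1, -220.6, 3.1] ; 171 [627.7, -220.4, 3.7] ; 174 [625.1, -220.2, 3.4] ; 177 [622.6, -219.9, 3.7] ; 180 [619.9, -219.6, 3.1] ; 183 [617.5, -219.4, 3.6] ; 186 [614.7, -219.1, 3.0] ; 189 [612.1, -218.8, 3.1] ; 
144 [647.7, -247.0, 0.9] ; 147 [645.2, -246.9, 0.3] ; 150 [643.0, -246.7, 2.4] ; 153 [642.0, -246.4, 12.7] ; 156 [638.2, -246.3, 3.1] ; 159 [635.8, -246.1, 3.3] ; 162 [633.4, -245.9, 3.9] ; 165 [630.8, -245.8, 3.5] ; 168 [628.4, -245.6, 4.4] ; 171 [625.7, -245.4, 3.1] ; 174 [623.2, -245.2, 3.3] ; 177 [620.5, -245.0, 3.0] ; 180 [618.4, -244.9, 4.9] ; 183 [615.4, -244.7, 3.3] ; 186 [612.9, -244.5, 3.4] ; 189 [610.3, -244.3, 3.4] ; 
144 [645.8, -271.7, 0.5] ; 147 [643.3, -271.7, -0.1] ; 150 [641.0, -271.4, 1.5] ; 153 [640.2, -270.0, 13.4] ; 156 [636.3, -271.0, 2.9] ; 159 [633.9, -270.8, 3.6] ; 162 [631.4, -270.7, 3.4] ; 165 [628.9, -270.6, 3.7] ; 168 [626.5, -270.5, 4.1] ; 171 [623.8, -270.4, 3.3] ; 174 [621.3, -270.3, 3.7] ; 177 [618.7, -270.2, 3.5] ; 180 [616.2, -270.0, 3.7] ; 183 [613.4, -270.0, 3.0] ; 186 [611.0, -269.8, 3.6] ; 189 [608.7, -269.6, 4.9] ;
```

View pics/w17z.png

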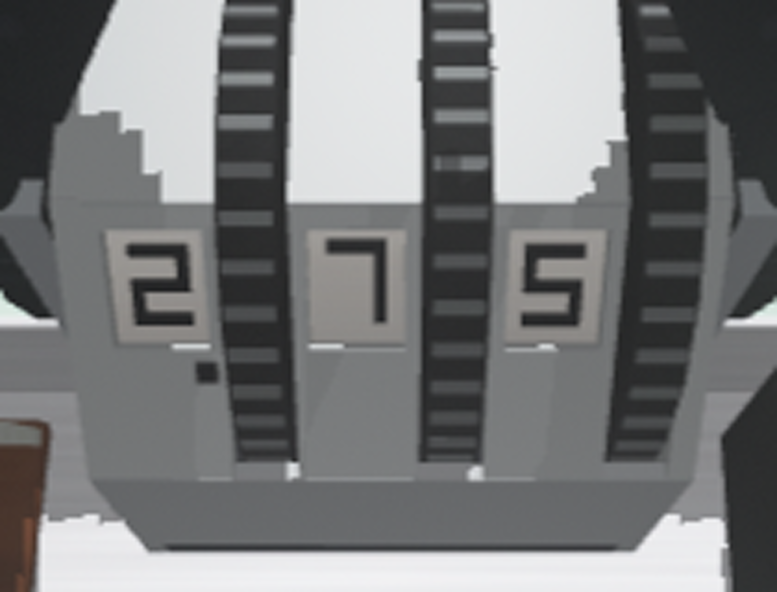

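>>> move_arm(targets=[[0,-0.18,0,0,0,0,255],[0,-0.18,3,0,0,0,255],[0,-0.18,6,0,0,0,255],[0,-0.18,8,0,0,0,255],[0,-0.18,9.3,0,0,0,255],[0,-0.18,10,0,0,0,255],[0,-0.18,10.2,0,0,0,255],[0,-0.18,10.2,0,0,0,255]])

```text
clock: 32.05
position: [606.6, -238.0, 14.1]
ee_rot: [-0.679, 0.734, -0.0, -0.0]
contact_force: [0.0, 0.1, -4.1]
gripper_width: 65.3
```

```bash
python3 - <<'E'
from h import *
im,d=arm.get_image('wrist');cv2.imwrite('pics/w18.png',im)
go([605.4,-237.5,10],265.65)
E
```

```text
t=32.10 shift cm [-0.04  0.13  0.42] rot [-0.  -0.  -0.1]
```

View pics/w18.png

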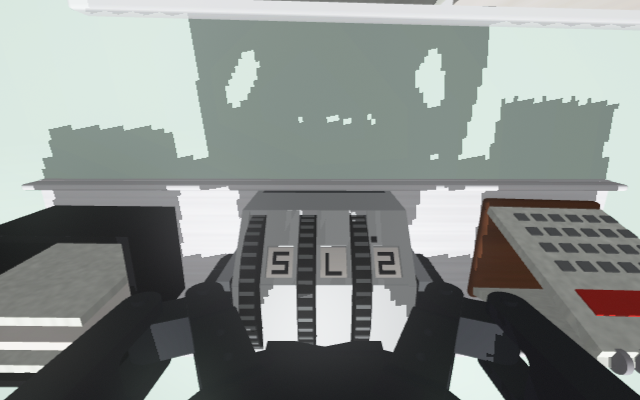

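>>> move_arm(targets=[[0,0,0.2,0,0,0,255],[0,0,0.3,0,0,0,255],[0,0,0.3,0,0,0,255]])

```text
clock: 32.48
position: [606.4, -237.9, 11.2]
ee_rot: [-0.679, 0.734, 0.0, -0.0]
contact_force: [-0.4, 1.4, 0.0]
gripper_width: 65.4
```

>>> move_arm(targets=[[0,0,0.1,0,0,0,255],[0,0,0.1,0,0,0,255]])

```text
clock: 32.72
position: [606.4, -237.9, 11.2]
ee_rot: [-0.68, 0.734, -0.0, -0.0]
contact_force: [-3.4, 2.4, 6.3]
gripper_width: 65.1
```

```bash
python3 - <<'E'
from h import *
st=arm.read_state();print(st['position'],st['contact_force'],st['wrist_torque'])
im,d=arm.get_image('wrist');cv2.imwrite('pics/w19.png',im)
for v in range(180,215,2):
    for u in (225,330):
        o,r=ray('wrist',(u,v),st); p=o+r*d[v,u]; print(v,u,p.round(1).tolist(),end=' ; ')
E
```

```text
[ 606.419723   -237.87678844   11.18804094] [-3.36318399  2.41677377  6.28934335] [ 0.61264767  0.91386477 -0.06904601]
180 225 [647.3, -192.2, 2.4] ; 180 330 [643.2, -244.7, 1.9] ; 182 225 [647.3, -193.7, 7.2] ; 182 330 [643.3, -244.6, 6.4] ; 184 225 [647.1, -194.9, 11.1] ; 184 330 [643.0, -244.5, 9.7] ; 186 225 [646.5, -195.2, 12.6] ; 186 330 [643.1, -244.4, 14.0] ; 188 225 [645.5, -195.1, 12.6] ; 188 330 [642.1, -244.4, 14.1] ; 190 225 [644.8, -195.2, 13.4] ; 190 330 [641.2, -244.3, 13.9] ; 192 225 [641.6, -191.8, 4.2] ; 192 330 [638.5, -244.3, 7.5] ; 194 225 [640.4, -191.4, 3.6] ; 194 330 [638.4, -244.2, 10.8] ; 196 225 [639.6, -191.5, 4.2] ; 196 330 [638.2, -244.1, 13.8] ; 198 225 [638.5, -191.3, 4.1] ; 198 330 [638.4, -244.0, 17.8] ; 200 225 [637.3, -190.9, 3.4] ; 200 330 [638.4, -244.0, 21.0] ; 202 225 [636.3, -190.8, 3.8] ; 202 330 [638.4, -243.9, 24.2] ; 204 225 [635.4, -190.8, 4.3] ; 204 330 [638.2, -243.8, 26.6] ; 206 225 [634.1, -190.4, 3.5] ; 206 330 [638.4, -243.8, 30.2] ; 208 225 [633.0, -190.1, 3.2] ; 208 330 [638.5, -243.7, 33.2] ; 210 225 [632.0, -190.0, 3.3] ; 210 330 [638.4, -243.7, 35.5] ; 212 225 [630.9, -189.8, 3.5] ; 212 330 [637.6, -243.6, 35.8] ; 214 225 [629.7, -189.5, 3.0] ; 214 330 [637.0, -243.6, 36.3] ;
```

>>> move_arm(targets=[[0,0,-0.4,0,0,0,255],[0,0.2,-0.4,0,0,0,255],[0,0.2,-0.3,0,0,0,255],[0,0.2,-0.1,0,0,0,255],[0,0.2,-0.02,0,0,0,255],[0,0.2,-0.02,0,0,0,255]])

```text
clock: 33.52
position: [603.8, -237.7, 11.2]
ee_rot: [-0.68, 0.734, 0.001, -0.001]
contact_force: [-4.0, 2.1, 5.0]
gripper_width: 65.5
```

>>> move_arm(targets=[[0,0.2,0,0,0,0,0],[0,0,0,0,0,0,0],[0,0,0,0,0,0,0],[0,0,-1,0,0,0,0],[0,0,-4,0,0,0,0],[0,0,-8,0,0,0,0],[0,0,-12,0,0,0,0],[0,0,-12,0,0,0,0],[0,0,-12,0,0,0,0]])

```text
clock: 34.65
position: [604.0, -237.5, 129.7]
ee_rot: [-0.679, 0.734, 0.001, -0.0]
contact_force: [-0.4, 1.6, 0.0]
gripper_width: 85.3
```

```bash
python3 - <<'E'
from h import *
st=arm.read_state();print(st['position'],st['contact_force'])
im,d=arm.get_image('wrist');cv2.imwrite('pics/w20.png',im)
for t,z in [('rate_mid',33.5),('rate_windows',50.6),('card_holder_mid',36.5),('calendar_mid',44)]:
    for r in arm.tip_of(t,'wrist')[:2]: print(t,round(r['score'],2),np.round(r['uv'],1),np.round(at_z('wrist',r['uv'],z,st),1))
E
```

```text
[ 603.95831417 -237.49490822  129.71157992] [-0.4141916   1.57466049  0.00580779]
rate_mid 0.98 [320.4 199.4] [ 606.  -235.8   33.5]
rate_windows 0.76 [334.4 185.3] [ 620.9 -247.6   50.6]
card_holder_mid 0.89 [184.6 202.1] [ 612.9 -127.7   36.5]
calendar_mid 0.72 [464.1 204.1] [ 596.7 -346.8   44. ]
```

View pics/w20.png

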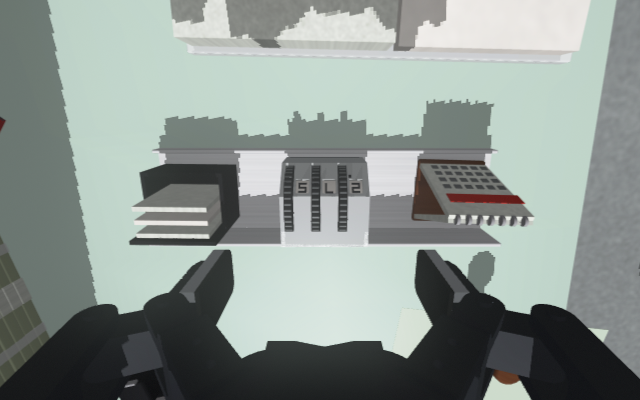

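```bash
python3 - <<'E'
from h import *
im=cv2.imread('pics/w20.png')
cv2.imwrite('pics/w20z.png',cv2.rotate(cv2.resize(im[140:250,265:385],None,fx=5,fy=5,interpolation=cv2.INTER_CUBIC),cv2.ROTATE_180))
im,d=arm.get_image('top');cv2.imwrite('pics/t20.png',im)
E
```

```text
(no output)
```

View pics/w20z.png

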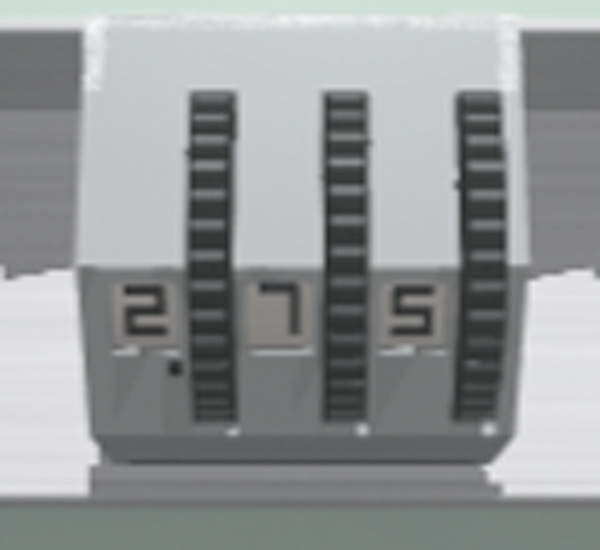

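View pics/t20.png

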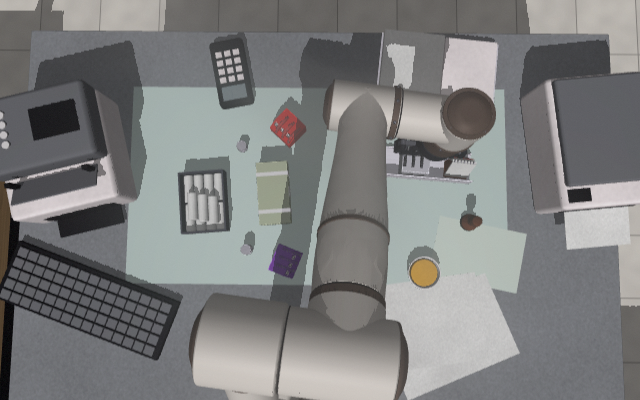

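```bash
python3 -c "
from bench import arm
print(arm.job_done(), arm.read_state()['clock'])"
```

```text
the job is handed in; nothing more can be done
the job is handed in; nothing more can be done
```

The job is handed in. The grey rate display stands in the free bay, facing the customers, and reads 2 7 5 from left to right.

I lifted it by its front and back from between the coin tray and the note brick. On open desk I rolled the right wheel from about 6½ to 5 and nudged all three wheels to centre their figures. I then gripped it by its ends, turned it round and set it in the bay. The last clock reading before hand-in was about 35 s.

**Position:** the last wrist picture puts it upright at about (606, −236), within about 2 mm of the bay middle I had measured (606, −237.5). The gripper was open and clear, about 12 cm above.

**Figures:** measured while the display was held over the bay, each figure sat within about 2° of its window's centre.
- The 7 was the furthest off, slightly high.
- The 2 and 7 first showed about 4 to 5° low, yet their rims were exactly in step with each other. They may therefore have started exactly on their figures, in which case my nudge moved them by up to about 0.1 rad. I trusted the centring visible in the windows.

**Neighbours:** the top view shows the brick, coin tray, coin stacks, look-alikes and rail items where they started. The arm hid the tape dispenser in that view, but it looked undisturbed in the scene picture taken while I carried the display to the bay. I did not measure the other objects' positions again.

**Failed move:** one camera tilt was out of reach. It swung the wrist up and aside above the display, with no contact-force reading above about 1.5 N, and I backed out of it.

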